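# Refit the burr carrier on the grinder's studs and clip it down

### The arm

A 6-joint arm with a two-finger parallel gripper is mounted at the origin on the work surface. World frame = base frame: x ahead of the robot, y to its left, z up, the work surface at z = 0. Lengths are in m, angles in rad, forces in N, time in s.
With the tool pointing down it reaches from about 0.4 to 0.825 m from the base axis. Payload 7 kg.
Tool frame: the origin (TCP) lies at the centre of the arm's flange, where the gripper is bolted on; the fingertips stand 178 mm ahead of it and the grasp point (between the pads) lies 159 mm ahead of it; x points along the fingers, z is the direction in which the jaws open and shut, and the axes are right-handed (so a half turn about x gives the same grasp; the last joint's range is limited). The gripper opens to 88 mm and grips with 3 to 60 N. Pads are 19 mm wide; open, the fingers measure 130 mm over their backs; the gripper's body (78 mm by 193 mm) begins 47 mm behind the grasp point.
Start: joints at [1.627, 0.359, 0.012, 0, -1.224, -0.288], TCP at [0.155, 0.657, 0.405] pointing down, gripper open.
Joint ranges: [-3.07, 3.07], [-1.43, 2.12], [-1.02, 1.25], [-3.03, 1.67], [-3.05, -0], [-3.03, 3.03]. Speed limits (rad/s): [2.39, 2.39, 3.01, 3.14, 3.14, 3.14].

### API

Orientations are given as [roll, pitch, yaw] about the fixed x, y, z axes, in that order (R = Rz(yaw) Ry(pitch) Rx(roll)).
In Python, from station import telemetry, optics, job_done, finder gives the robot as it stands.
- The arm moves only by the tool play_rows, never from a script. Its argument "steps" is a list of rows, each an object of numbers: "gripper": the opening, from 0 (shut) to 1 (fully open); "tx", "ty", "tz": the shift along the tool's x, y, z in units of 25 mm (1.0 is 25 mm); "ax", "ay", "az": the turn, a rotation vector about the tool's x, y, z in units of 6 degrees (1.0 is 6 degrees). In form: [{"gripper": .., "tx": .., "ty": .., "tz": .., "ax": .., "ay": .., "az": ..}, ...]. A call has 1 to 20 rows; each row shifts and turns the commanded pose from where the row before left it, along the tool's axes as they then stand; what a row does not reach is not made up. A row lasts 1/12 s, in which the tool goes at most 41.7 mm and 7.16 degrees, less where a joint would pass 70% of its speed; a pose out of reach is approached as far as the arm can. A call is refused whole if a number of a shift passes 1 or a number of a turn 1, either way. A call with a gripper value outside its range is refused whole. The fingers move at their own pace and stop on an object; "newtons" is the grip in N (left out, the last holds). Time passes only in rows, so rows that do not move let the fingers close. It gives the time, the measured TCP pose, the force and the opening at its end, in the units of the state.
- telemetry.get_state(): the state, without advancing time (a new reading comes with each control period).
- optics.grab_frame(name): name is "side" or "top" or "wrist"; returns the picture (400x640x3 uint8, red, green, blue); there is no depth.
- optics.calibration(name): a dict with "fx", "fy", "cx", "cy" (pixels), "T" (4x4, takes a point from camera to world coordinates); the wrist camera has in their place "mount" (4x4, takes a point from camera to tool coordinates, whose origin is the TCP and whose axes are the tool frame's). Camera axes: x right, y down, z forward; pixel columns grow to the right and rows downward; lengths in m; the calibration is good to about 2 mm. A picture is of the moment at which its call begins: read the wrist's pose just before it. calibration takes no time and is no camera call.
- job_done(): hands the job in, once; it reports no verdict.
Trained networks look in the newest picture that a camera, given by its name, has taken for a name from the list of things; names that differ only in an ending like _2 or _b are one class to them, and where a whole thing is asked for, a point or a joint stands for the part that bears it (a point fixed in the world has none). Each returns a list of dicts, best first, with "confidence" (0 to 1); they miss things now and then, are a little off and sometimes report something else, mostly with a low value. They report only what shows in the picture. A call takes as long as a camera call.
- finder.look_for(query, camera): "extent" ([left, top, right, bottom] in pixels, round what is visible of it).
- finder.silhouettes(query, camera): "pixels" (400x640 bool, what is visible of it) and "extent" ([left, top, right, bottom] in pixels, round what is visible of it).
- finder.pinpoint(query, camera): "location" ([row, column] in pixels: a listed point, or the origin of a listed thing).
The state is a dict: "t": time; "q": joint angles; "qd": joint speeds; "joint_efforts": joint torques, N m; "eef_pos": TCP position; "ee_rot": TCP orientation; "force": force on the tool from outside, world axes, zero at the start; "moment": the same for the moment, N m; "width": finger opening in m.
Only numpy, scipy, OpenCV 4.12 (cv2) and the standard library are available. Lean on these libraries where they do the work, as an engineer would, in place of code of your own. Each camera call takes 0.05 s, during which the arm holds its last target.

### The job

The coffee grinder's chamber has been cleaned: put the loose burr carrier back on by turning it until its three holes meet the three studs and sliding it down until it lies flat and fully home, never bearing down on the chamber with more than 40 N. Then swing the retaining clip as far as it goes over the carrier's rim, and let go of everything. Leave the other things on the counter where they are.

Things in the scene. Friction and masses are not known exactly. Their poses are not given: they have to be found in the camera images.
- carrier_grip (a point): Burr carrier: loose round aluminium plate with a bridge handle over it. This point is the middle of the handle's black bar, 41 mm above the plate's underside. Bar 66 mm long along this frame's x, 14 mm wide, 14 mm tall; below it 26 mm of free height down to the plate, between two 10 mm posts at x = +-28 mm. z up.
- carrier: The same carrier, origin at the centre of the plate's underside, axes as the handle's. 120 mm across, 8 mm thick, 0.2 to 0.4 kg, starts flat on the counter, handle up. Three through holes of 10.5 mm on a 38 mm radius, at 0, 120 and 240 deg from its x; the 36 mm hole in the middle meets nothing.
- chamber: Grinding chamber: grey casting bolted to the counter, 150 mm across at the foot, with a square spout to its +x (reaching 105 mm from the axis) and the clip at its -x. Origin at the centre of its underside, on the counter.
- seat (a point): Centre of the chamber's flat steel top, 85 mm above the counter; axes as the chamber's. Three upright steel studs stand on it on a 38 mm radius, 120 deg apart, 8 mm thick, so 1.25 mm of play all round in the holes. Fully home, the carrier's underside rests on this plane, in any of the three matching turns.
- stud_level (a point): Axis of the chamber at the height of the stud tips, 14.5 mm above the seat (last 3.5 mm taper to 4.4 mm). The stud ring is left at an angle that is NOT measured here: one stud lies anywhere within +-0.45 rad of this frame's x. See it, or feel for it: the carrier, pressed lightly and turned on the tips, drops when holes and studs meet. The ring is too stiff to turn.
- clip (a joint): Retaining clip, a flat L-shaped steel lever on an upright pivot. 0 = wide open; 1.57 = end stop, its 32 mm arm pointing at the chamber's axis over the carrier's rim; grows clockwise from above. Starts at 0 to 0.4, clear of the carrier's way; stays where left; needs about 1.5 N at the peg. Its arm passes 3 mm above a carrier that is home, and strikes one that is not.
- clip_peg (a point): Upright round steel peg on the clip's other arm, 12 mm thick, 35 mm tall above that arm, by which the clip is pushed or pinched from above. This point is on the peg's axis, 10 mm below its top, 127 mm above the counter, 42 mm from the pivot. In the chamber's axes the direction pivot to peg is 210 deg (counter-clockwise from x) at joint 0 and 120 deg at 1.57.
- clip_pivot (a point): Point on the clip's upright pivot axis, 78 mm from the chamber's axis towards its -x, 99 mm above the counter.
- tamper: Bystander, to be left alone: coffee tamper, steel foot 58 mm across with a wooden knob, 91 mm tall. Origin under its centre.
- cup: Bystander, to be left alone: white ceramic cup, 76 mm across, 58 mm tall. Origin under its centre.
- cup_b: Bystander, to be left alone: larger white ceramic cup, 84 mm across, 62 mm tall. Origin under its centre.
- pitcher: Bystander, to be left alone: steel milk pitcher, 92 mm across, 110 mm tall. Origin under its centre.
- portafilter: Bystander, to be left alone: portafilter, a 70 mm steel basket holder 45 mm tall with a wooden handle along its -x, about 190 mm long. Origin under its centre.
- brush: Bystander, to be left alone: wooden round brush 160 mm long, lying along its x axis. Origin under its centre.

How it is judged:
By the outcome, as a careful person would: the job done as asked, in the order asked, and still so for the second after the job is handed in, with the robot touching nothing.
It also fails if it takes over 72 s, if anything falls off the work surface, if the arm or the gripper's body presses on something with over 40 N, if the wrist force passes 120 N, or if a joint passes its speed limit or range.

## Working session

There is one attempt and no reset: what is moved stays moved. The work goes in short steps, Python scripts to look and compute and a tool call to move; the robot and the scene stay as the last step left them, time stands still between calls to the robot, and variables do not carry over. Pictures are saved under pics/ and viewed, and the job is handed in when it is done.

Besides the shell and the picture viewer there is one more tool, called after ">>>" in YAML: its name, and indented under it one key for each argument. play_rows: Moves the arm, as the interface text tells. Its arguments: {"type":"object","properties":{"steps":{"type":"array"},"newtons":{"type":"number"}},"required":["steps"]}

```bash
mkdir -p pics; ls; cat > h.py <<'E'
import numpy as np,cv2
from station import telemetry, optics, job_done, finder
from scipy.spatial.transform import Rotation as R
def save(n,im): cv2.imwrite('pics/'+n+'.png',im[:,:,::-1])
def campose(c,s=None):
    k=optics.calibration(c)
    if 'T' in k: T=np.array(k['T'])
    else:
        s=s or telemetry.get_state()
        W=np.eye(4);W[:3,:3]=rot(s);W[:3,3]=s['eef_pos'];T=W@np.array(k['mount'])
    return k,T
def rot(s):
    e=np.array(s['ee_rot'])
    return R.from_euler('xyz',e).as_matrix() if e.shape==(3,) else (e if e.shape==(3,3) else R.from_quat(e).as_matrix())
def pix2z(c,row,col,z,s=None):
    k,T=campose(c,s)
    d=T[:3,:3]@np.array([(col-k['cx'])/k['fx'],(row-k['cy'])/k['fy'],1.])
    o=T[:3,3]; return o+d*(z-o[2])/d[2]
def proj(c,p,s=None):
    k,T=campose(c,s)
    q=T[:3,:3].T@(np.array(p)-T[:3,3]); return np.array([k['fy']*q[1]/q[2]+k['cy'],k['fx']*q[0]/q[2]+k['cx']])
E
python3 - <<'E'
from h import *
s=telemetry.get_state();print(s)
for c in ['side','top','wrist']:
    print(c,optics.calibration(c)); save(c+'0',optics.grab_frame(c))
print(rot(s))
for q in ['carrier_grip','carrier','chamber','seat','stud_level','clip_peg','clip_pivot']:
    for c in ['top','side']:
        for r in finder.pinpoint(q,c)[:2]: print(q,c,r)
E
```

```text
pics
{'t': 0.0, 'q': array([ 1.62709416e+00,  3.59378001e-01,  1.10654552e-02, -3.51732984e-04,
       -1.22408083e+00, -2.88079478e-01]), 'qd': array([ 8.63796144e-04, -3.62644405e-04, -1.80790772e-03,  1.37639057e-03,
        1.89481818e-03,  1.63383259e-05]), 'joint_efforts': array([ 1.11887985e-03, -5.82712805e+01,  2.93059409e+01,  6.99733749e+00,
        6.94596136e-03, -1.58343018e-04]), 'eef_pos': array([0.15502483, 0.65675987, 0.40373077]), 'ee_rot': array([ 0.08395123,  1.5691654 , -1.71874654]), 'force': array([ 0.0640401 ,  0.04668164, -0.32986318]), 'moment': array([ 0.00275667,  0.00659628, -0.04394949]), 'width': 0.08771557395299888}
side {'fx': 407.34176849489876, 'fy': 407.34176849489876, 'cx': 313.18771096119855, 'cy': 201.42635689379424, 'T': array([[ 0.73617033, -0.40124263,  0.54502991, -0.1427414 ],
       [-0.67673376, -0.44735146,  0.58472908, -0.79920097],
       [ 0.0092017 , -0.79930033, -0.6008613 ,  0.91722856],
       [ 0.        ,  0.        ,  0.        ,  1.        ]])}
top {'fx': 437.86709557140586, 'fy': 437.86709557140586, 'cx': 325.2400550271622, 
[... 1448 characters left out ...]
.7}
seat side {'location': [176.0, 271.0], 'confidence': 0.94}
stud_level top {'location': [207.9, 240.9], 'confidence': 0.83}
stud_level top {'location': [271.5, 323.4], 'confidence': 0.67}
stud_level side {'location': [177.6, 274.0], 'confidence': 0.57}
clip_peg top {'location': [254.3, 231.2], 'confidence': 0.76}
clip_peg top {'location': [178.1, 323.9], 'confidence': 0.55}
clip_peg side {'location': [179.7, 242.8], 'confidence': 0.44}
clip_pivot top {'location': [238.7, 235.6], 'confidence': 0.75}
clip_pivot top {'location': [252.4, 467.5], 'confidence': 0.29}
clip_pivot side {'location': [182.9, 250.5], 'confidence': 0.79}
clip_pivot side {'location': [237.5, 353.0], 'confidence': 0.23}
```

View pics/top0.png

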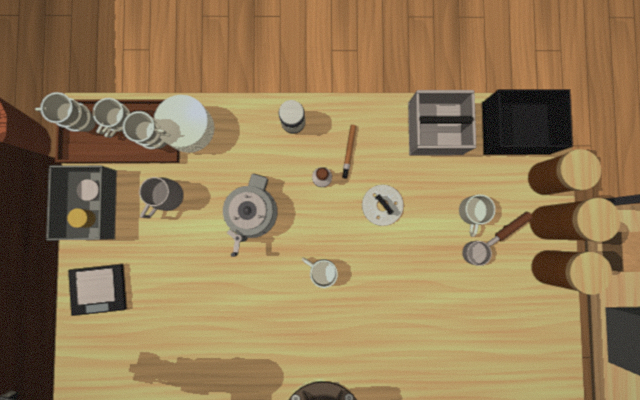

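View pics/side0.png

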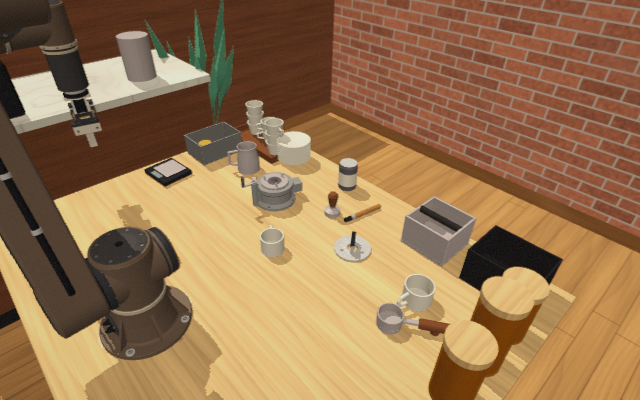

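View pics/wrist0.png

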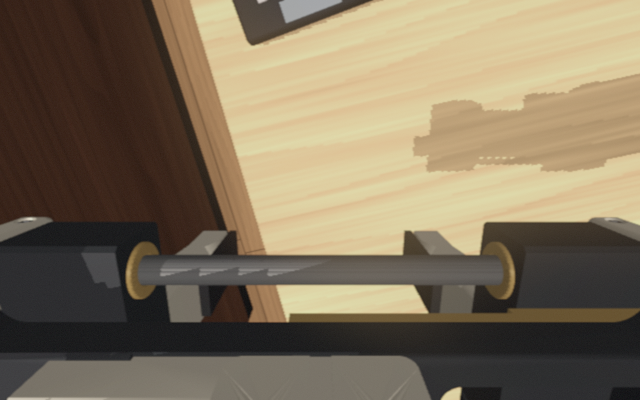

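```bash
python3 - <<'E'
from h import *
P=lambda *a:print(np.round(pix2z(*a),4))
P('top',202.9,385.4,.041);P('side',239.,351.8,.041)
P('top',201.4,381.3,.0);P('side',246.8,354.3,.0)
P('top',209.3,246.1,.085);P('side',176.,271.,.085)
P('top',210.2,252.2,0);P('side',203.9,272.7,0)
P('top',207.9,240.9,.0995);P('side',177.6,274,.0995)
P('top',254.3,231.2,.127);P('side',179.7,242.8,.127)
P('top',238.7,235.6,.099);P('side',182.9,250.5,.099)
im=cv2.imread('pics/top0.png');cv2.imwrite('pics/topz.png',cv2.resize(im[150:290,180:440],(780,420),interpolation=cv2.INTER_CUBIC))
im=cv2.imread('pics/side0.png');cv2.imwrite('pics/sidez.png',cv2.resize(im[130:290,200:430],(800,556),interpolation=cv2.INTER_CUBIC))
E
```

```text
[ 0.6141 -0.1799  0.041 ]
[ 0.6087 -0.1758  0.041 ]
[ 0.6214 -0.1745  0.    ]
[ 0.6223 -0.178   0.    ]
[0.5958 0.205  0.085 ]
[0.6019 0.2303 0.085 ]
[0.5979 0.2009 0.    ]
[0.567  0.1825 0.    ]
[0.5988 0.2166 0.0995]
[0.5905 0.1968 0.0995]
[0.4771 0.2362 0.127 ]
[0.4773 0.2249 0.127 ]
[0.517  0.2302 0.099 ]
[0.5079 0.2262 0.099 ]
```

View zooms.

View pics/topz.png

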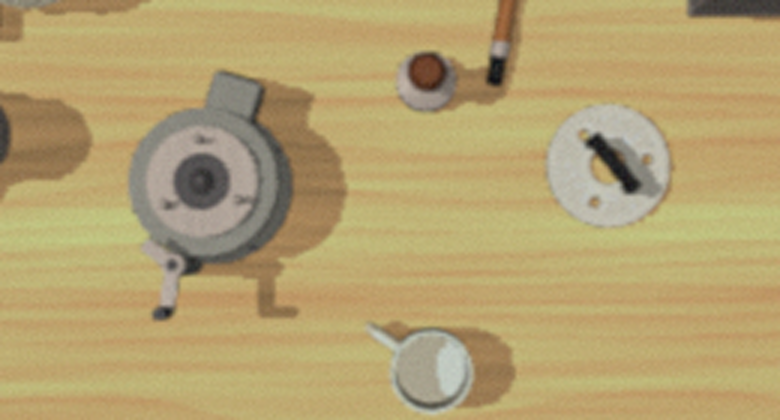

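View pics/sidez.png

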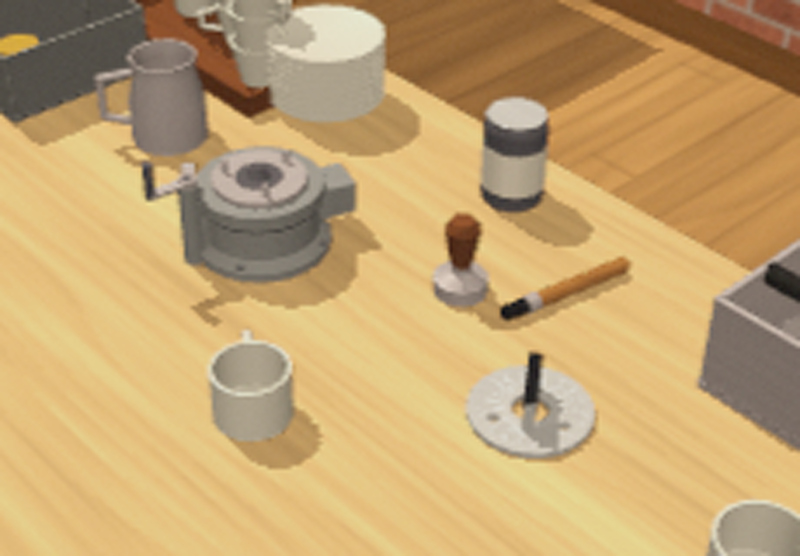

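```bash
cat >> h.py <<'E'
import math,json
def downR(yaz):
    y=np.array([math.cos(yaz),math.sin(yaz),0]);x=np.array([0,0,-1.]);return np.column_stack([x,y,np.cross(x,y)])
def plan(pos,yaz,P0=None,R0=None,grip=None,n=None,vmax=.9):
    """rows from the pose to pos, tool down with y-azimuth yaz"""
    s=telemetry.get_state()
    P0=np.array(s['eef_pos']) if P0 is None else np.array(P0); R0=rot(s) if R0 is None else R0
    Rt=downR(yaz); rv=R.from_matrix(R0.T@Rt).as_rotvec(); d=np.array(pos)-P0
    need=max(np.abs(rv).max()/math.radians(6)/vmax, np.linalg.norm(d)/.025/vmax)
    n=n or max(1,math.ceil(need)); rows=[];P=P0.copy();Rc=R0.copy()
    for i in range(1,n+1):
        t=(R0.T@(0*d)) if 0 else Rc.T@(P0+d*i/n-P)
        r=R.from_matrix(Rc.T@(R0@R.from_rotvec(rv*i/n).as_matrix())).as_rotvec()
        a=np.round(np.r_[t/.025,r/math.radians(6)],2)
        P=P+Rc@a[:3]*.025; Rc=Rc@R.from_rotvec(a[3:]*math.radians(6)).as_matrix()
        row=dict(zip(['tx','ty','tz','ax','ay','az'],a.tolist())); row={k:v for k,v in row.items() if v}
        if grip is not None: row['gripper']=grip
        rows.append(row)
    print(json.dumps(rows).replace(' ',''));print('n',n,'end',P.round(4)); return P,Rc
E
python3 - <<'E'
from h import *
plan([.53,.203,.36],.14,grip=1,n=22,vmax=1)
E
```

```text
[{"tx":0.08,"ty":0.85,"tz":0.65,"ax":-0.16,"gripper":1},{"tx":0.08,"ty":0.85,"tz":0.66,"ax":-0.16,"gripper":1},{"tx":0.08,"ty":0.83,"tz":0.67,"ax":-0.16,"gripper":1},{"tx":0.09,"ty":0.82,"tz":0.69,"ax":-0.17,"gripper":1},{"tx":0.08,"ty":0.8,"tz":0.7,"ax":-0.16,"gripper":1},{"tx":0.08,"ty":0.8,"tz":0.72,"ax":-0.16,"gripper":1},{"tx":0.08,"ty":0.78,"tz":0.73,"ax":-0.16,"gripper":1},{"tx":0.08,"ty":0.77,"tz":0.74,"ax":-0.16,"gripper":1},{"tx":0.08,"ty":0.76,"tz":0.76,"ax":-0.16,"gripper":1},{"tx":0.08,"ty":0.74,"tz":0.77,"ax":-0.16,"gripper":1},{"tx":0.08,"ty":0.74,"tz":0.78,"ax":-0.17,"gripper":1},{"tx":0.09,"ty":0.72,"tz":0.79,"ax":-0.16,"gripper":1},{"tx":0.08,"ty":0.7,"tz":0.81,"ax":-0.16,"gripper":1},{"tx":0.08,"ty":0.69,"tz":0.81,"ax":-0.16,"gripper":1},{"tx":0.08,"ty":0.68,"tz":0.83,"ax":-0.16,"gripper":1},{"tx":0.08,"ty":0.66,"tz":0.84,"ax":-0.16,"gripper":1},{"tx":0.08,"ty":0.65,"tz":0.85,"ax":-0.16,"gripper":1},{"tx":0.08,"ty":0.64,"tz":0.86,"ax":-0.17,"gripper":1},{"tx":0.08,"ty":0.62,"tz":0.88,"ax":-0.16,"gripper":1},{"tx":0.09,"ty":0.6,"tz":0.88,"ax":-0.16,"gripper":1},{"tx":0.08,"ty":0.59,"tz":0.89,"ax":-0.16,"gripper":1},{"tx":0.08,"ty":0.58,"tz":0.91,"ax":-0.16,"gripper":1}]
n 22 end [0.5301 0.2029 0.3599]
```

>>> play_rows:
  steps:
    - {"gripper": 1,"tx": 0.09,"ty": 0.9,"tz": 0.7,"ax": -0.18}
    - {"gripper": 1,"tx": 0.09,"ty": 0.9,"tz": 0.7,"ax": -0.18}
    - {"gripper": 1,"tx": 0.09,"ty": 0.85,"tz": 0.7,"ax": -0.18}
    - {"gripper": 1,"tx": 0.09,"ty": 0.85,"tz": 0.7,"ax": -0.18}
    - {"gripper": 1,"tx": 0.09,"ty": 0.85,"tz": 0.7,"ax": -0.18}
    - {"gripper": 1,"tx": 0.09,"ty": 0.8,"tz": 0.75,"ax": -0.18}
    - {"gripper": 1,"tx": 0.09,"ty": 0.8,"tz": 0.75,"ax": -0.18}
    - {"gripper": 1,"tx": 0.09,"ty": 0.8,"tz": 0.75,"ax": -0.18}
    - {"gripper": 1,"tx": 0.09,"ty": 0.8,"tz": 0.75,"ax": -0.18}
    - {"gripper": 1,"tx": 0.09,"ty": 0.75,"tz": 0.8,"ax": -0.18}
    - {"gripper": 1,"tx": 0.09,"ty": 0.75,"tz": 0.8,"ax": -0.18}
    - {"gripper": 1,"tx": 0.09,"ty": 0.75,"tz": 0.8,"ax": -0.18}
    - {"gripper": 1,"tx": 0.09,"ty": 0.7,"tz": 0.8,"ax": -0.18}
    - {"gripper": 1,"tx": 0.09,"ty": 0.7,"tz": 0.85,"ax": -0.18}
    - {"gripper": 1,"tx": 0.09,"ty": 0.7,"tz": 0.85,"ax": -0.18}
    - {"gripper": 1,"tx": 0.09,"ty": 0.65,"tz": 0.85,"ax": -0.18}
    - {"gripper": 1,"tx": 0.09,"ty": 0.65,"tz": 0.85,"ax": -0.18}
    - {"gripper": 1,"tx": 0.09,"ty": 0.65,"tz": 0.85,"ax": -0.18}
    - {"gripper": 1,"tx": 0.09,"ty": 0.6,"tz": 0.9,"ax": -0.18}
    - {"gripper": 1,"tx": 0.09,"ty": 0.6,"tz": 0.9,"ax": -0.18}

```text
invalid input
```

```bash
python3 - <<'E'
from h import *
s=telemetry.get_state();print(s['t'],s['eef_pos'],s['q'])
plan([.53,.203,.36],.14,grip=1)
E
```

```text
0.85 [0.15512112 0.65690519 0.40469463] [ 1.62703771e+00  3.58563453e-01  1.19187255e-02  8.70027528e-06
 -1.22413611e+00 -2.88106014e-01]
[{"tx":0.07,"ty":0.7,"tz":0.53,"ax":-0.13,"gripper":1},{"tx":0.06,"ty":0.68,"tz":0.53,"ax":-0.13,"gripper":1},{"tx":0.07,"ty":0.68,"tz":0.55,"ax":-0.13,"gripper":1},{"tx":0.06,"ty":0.68,"tz":0.55,"ax":-0.14,"gripper":1},{"tx":0.07,"ty":0.66,"tz":0.57,"ax":-0.13,"gripper":1},{"tx":0.07,"ty":0.66,"tz":0.57,"ax":-0.13,"gripper":1},{"tx":0.06,"ty":0.65,"tz":0.58,"ax":-0.13,"gripper":1},{"tx":0.07,"ty":0.64,"tz":0.6,"ax":-0.13,"gripper":1},{"tx":0.07,"ty":0.63,"tz":0.6,"ax":-0.13,"gripper":1},{"tx":0.06,"ty":0.63,"tz":0.6,"ax":-0.14,"gripper":1},{"tx":0.07,"ty":0.61,"tz":0.62,"ax":-0.13,"gripper":1},{"tx":0.06,"ty":0.61,"tz":0.63,"ax":-0.13,"gripper":1},{"tx":0.07,"ty":0.6,"tz":0.63,"ax":-0.13,"gripper":1},{"tx":0.07,"ty":0.59,"tz":0.64,"ax":-0.13,"gripper":1},{"tx":0.06,"ty":0.58,"tz":0.65,"ax":-0.13,"gripper":1},{"tx":0.07,"ty":0.57,"tz":0.66,"ax":-0.13,"gripper":1},{"tx":0.07,"ty":0.57,"tz":0.67,"ax":-0.14,"gripper":1},{"tx":0.06,"ty":0.55,"tz":0.67,"ax":-0.13,"gripper":1},{"tx":0.07,"ty":0.54,"tz":0.68,"ax":-0.13,"gripper":1},{"tx":0.06,"ty":0.54,"tz":0.69,"ax":-0.13,"gripper":1},{"tx":0.07,"ty":0.52,"tz":0.7,"ax":-0.13,"gripper":1},{"tx":0.07,"ty":0.52,"tz":0.7,"ax":-0.13,"gripper":1},{"tx":0.06,"ty":0.51,"tz":0.71,"ax":-0.13,"gripper":1},{"tx":0.07,"ty":0.49,"tz":0.72,"ax":-0.14,"gripper":1},{"tx":0.07,"ty":0.49,"tz":0.72,"ax":-0.13,"gripper":1},{"tx":0.06,"ty":0.48,"tz":0.73,"ax":-0.13,"gripper":1},{"tx":0.07,"ty":0.46,"tz":0.74,"ax":-0.13,"gripper":1}]
n 27 end [0.53   0.203  0.3599]
```

>>> play_rows:
  steps:
    - {"gripper": 1,"tx": 0.1,"ty": 0.9,"tz": 0.7,"ax": -0.2,"ay": 0,"az": 0}
  newtons: 20

```text
t: 0.93
eef_pos: [0.1712, 0.6371, 0.4017]
ee_rot: [-3.137, 1.57, 1.366]
force: [-0.7, -0.4, 0.6]
width: 0.0873
```

>>> play_rows:
  steps:
    - {"gripper": 1,"tx": 0.1,"ty": 0.9,"tz": 0.7,"ax": -0.2,"ay": 0,"az": 0}
    - {"gripper": 1,"tx": 0.1,"ty": 0.9,"tz": 0.7,"ax": -0.2,"ay": 0,"az": 0}
    - {"gripper": 1,"tx": 0.1,"ty": 0.8,"tz": 0.7,"ax": -0.2,"ay": 0,"az": 0}
    - {"gripper": 1,"tx": 0.1,"ty": 0.8,"tz": 0.7,"ax": -0.2,"ay": 0,"az": 0}
    - {"gripper": 1,"tx": 0.1,"ty": 0.8,"tz": 0.8,"ax": -0.2,"ay": 0,"az": 0}
    - {"gripper": 1,"tx": 0.1,"ty": 0.8,"tz": 0.8,"ax": -0.2,"ay": 0,"az": 0}
    - {"gripper": 1,"tx": 0.1,"ty": 0.8,"tz": 0.8,"ax": -0.2,"ay": 0,"az": 0}
    - {"gripper": 1,"tx": 0.1,"ty": 0.8,"tz": 0.8,"ax": -0.2,"ay": 0,"az": 0}
    - {"gripper": 1,"tx": 0.1,"ty": 0.8,"tz": 0.8,"ax": -0.2,"ay": 0,"az": 0}
    - {"gripper": 1,"tx": 0.1,"ty": 0.7,"tz": 0.8,"ax": -0.2,"ay": 0,"az": 0}
    - {"gripper": 1,"tx": 0.1,"ty": 0.7,"tz": 0.8,"ax": -0.2,"ay": 0,"az": 0}
    - {"gripper": 1,"tx": 0.1,"ty": 0.7,"tz": 0.8,"ax": -0.2,"ay": 0,"az": 0}
    - {"gripper": 1,"tx": 0.1,"ty": 0.7,"tz": 0.9,"ax": -0.2,"ay": 0,"az": 0}
    - {"gripper": 1,"tx": 0.1,"ty": 0.6,"tz": 0.9,"ax": -0.2,"ay": 0,"az": 0}
    - {"gripper": 1,"tx": 0.1,"ty": 0.6,"tz": 0.9,"ax": -0.2,"ay": 0,"az": 0}
    - {"gripper": 1,"tx": 0.1,"ty": 0.6,"tz": 0.9,"ax": -0.2,"ay": 0,"az": 0}
    - {"gripper": 1,"tx": 0.1,"ty": 0.6,"tz": 0.9,"ax": -0.2,"ay": 0,"az": 0}
  newtons: 20

```text
t: 2.35
eef_pos: [0.4746, 0.2754, 0.3598]
ee_rot: [2.276, 1.57, 0.852]
force: [0.8, 1.1, -0.4]
width: 0.0877
```

```bash
python3 - <<'E'
from h import *
s=telemetry.get_state();print(s['t'],s['eef_pos'],s['q'])
plan([.53,.203,.36],.14,grip=1)
E
```

```text
2.35 [0.47462578 0.27543667 0.35984584] [ 8.82888222e-01  1.86599524e-01 -3.32952194e-01  2.02791697e-05
 -1.05068338e+00  8.34300073e-01]
[{"ty":0.35,"tz":0.64,"ax":0.01,"gripper":1},{"ty":0.36,"tz":0.64,"ax":0.01,"gripper":1},{"ty":0.35,"tz":0.63,"ax":0.02,"gripper":1},{"tx":-0.01,"ty":0.36,"tz":0.64,"ax":0.01,"gripper":1},{"ty":0.36,"tz":0.64,"ax":0.01,"gripper":1}]
n 5 end [0.5301 0.2029 0.3601]
```

>>> play_rows:
  steps:
    - {"gripper": 1,"tx": 0,"ty": 0.4,"tz": 0.7,"ax": 0,"ay": 0,"az": 0}
    - {"gripper": 1,"tx": 0,"ty": 0.4,"tz": 0.7,"ax": 0,"ay": 0,"az": 0}
    - {"gripper": 1,"tx": 0,"ty": 0.4,"tz": 0.7,"ax": 0,"ay": 0,"az": 0}
    - {"gripper": 1,"tx": 0,"ty": 0.3,"tz": 0.6,"ax": 0,"ay": 0,"az": 0}
    - {"gripper": 1,"tx": 0,"ty": 0,"tz": 0,"ax": 0,"ay": 0,"az": 0}
    - {"gripper": 1,"tx": 0,"ty": 0,"tz": 0,"ax": 0,"ay": 0,"az": 0}
  newtons: 20

```text
t: 2.85
eef_pos: [0.5212, 0.2146, 0.3596]
ee_rot: [-1.2, 1.571, -2.627]
force: [-0.0, 1.0, -0.3]
width: 0.0876
```

```bash
python3 - <<'E'
from h import *
s=telemetry.get_state();print(s['t'],s['eef_pos'],s['ee_rot'],s['qd'].round(3))
im=optics.grab_frame('wrist');save('w1',im)
for q,z in [('seat',.085),('stud_level',.0995),('chamber',0),('clip_peg',.127),('clip_pivot',.099)]:
    for r in finder.pinpoint(q,'wrist')[:2]: print(q,r,pix2z('wrist',*r['location'],z,s).round(4))
E
```

```text
2.85 [0.52120061 0.2146004  0.35961819] [-1.19972977  1.57073108 -2.6271515 ] [ 0.025 -0.005 -0.004 -0.002  0.002 -0.01 ]
seat {'location': [109.1, 352.1], 'confidence': 0.71} [0.5959 0.2    0.085 ]
stud_level {'location': [107.3, 355.4], 'confidence': 0.56} [0.597  0.1992 0.0995]
chamber {'location': [110.2, 345.6], 'confidence': 0.95} [0.5962 0.1985 0.    ]
clip_peg {'location': [267.5, 295.9], 'confidence': 0.89} [0.4795 0.2257 0.127 ]
clip_pivot {'location': [203.4, 304.0], 'confidence': 0.96} [0.5203 0.2265 0.099 ]
```

View pics/w1.png

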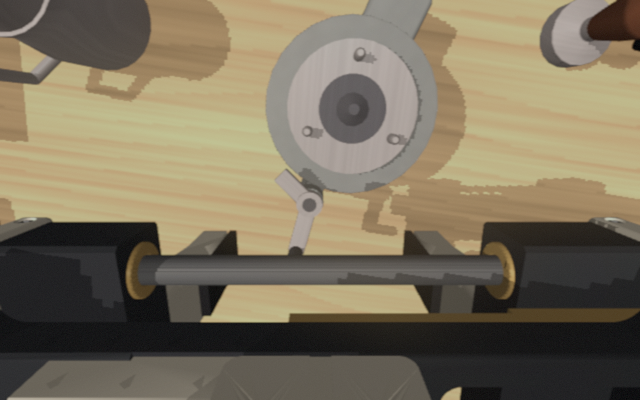

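```bash
python3 - <<'E'
from h import *
im=cv2.imread('pics/w1.png');cv2.imwrite('pics/w1z.png',cv2.resize(im[30:180,265:440],(700,600),interpolation=cv2.INTER_CUBIC))
g=cv2.cvtColor(im,cv2.COLOR_BGR2GRAY)
E
```

```text
(no output)
```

View pics/w1z.png

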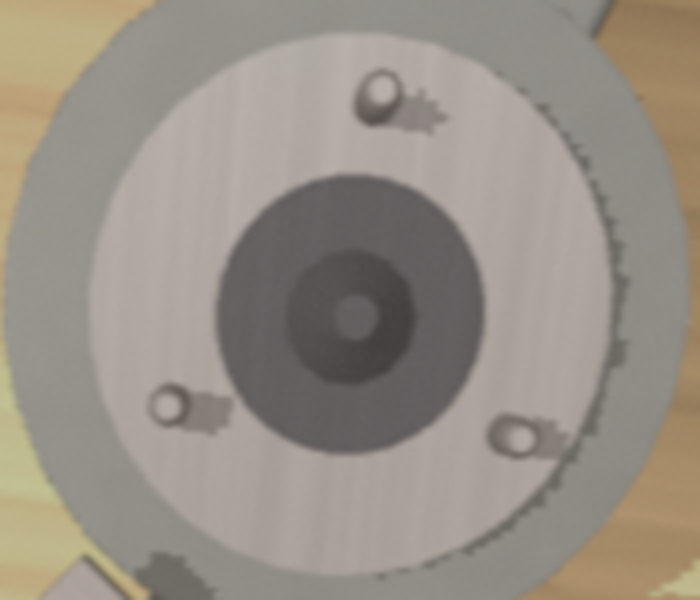

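```bash
cat >> h.py <<'E'
def fit3(pts,r=.038):
    pts=np.array(pts)[:,:2]; c=pts.mean(0); rel=pts-c
    a=np.arctan2(rel[:,1],rel[:,0]); 
    ph=np.angle(np.mean(np.exp(3j*a)*np.linalg.norm(rel,axis=1)))/3
    return c,ph,np.linalg.norm(rel,axis=1),a
E
python3 - <<'E'
from h import *
s=dict(eef_pos=[0.52120061,0.2146004,0.35961819],ee_rot=[-1.19972977,1.57073108,-2.6271515])
p=[pix2z('wrist',30+y/4-.4,265+x/4-.4,.0995,s) for x,y in [(384,87),(169,405),(518,438)]]
c,ph,r,a=fit3(p);print(np.round(p,4),c,np.degrees(ph),r,np.degrees(a))
# rim of steel top ~ circle at z=.085
for x,y in [(350,315)]: print(pix2z('wrist',30+y/4-.4,265+x/4-.4,.085,s))
R0=rot(s);print(np.degrees(np.arctan2(R0[1,1],R0[0,1])))
plan([.57,-.22,.30],.70,P0=s['eef_pos'],R0=R0,vmax=1)
E
```

```text
[[0.6342 0.202  0.0995]
 [0.5756 0.2316 0.0995]
 [0.5788 0.1671 0.0995]] [0.59619205 0.2002184 ] 2.786641945901402 [0.03801189 0.03754758 0.03740342] [   2.66178957  123.32350493 -117.62536866]
[0.59640181 0.20008114 0.085     ]
8.214759244524032
[{"tx":0.13,"ty":-0.03,"tz":0.97,"ax":-0.3},{"tx":0.14,"ty":-0.06,"tz":0.97,"ax":-0.29},{"tx":0.13,"ty":-0.09,"tz":0.97,"ax":-0.3},{"tx":0.13,"ty":-0.12,"tz":0.96,"ax":-0.29},{"tx":0.13,"ty":-0.15,"tz":0.96,"ax":-0.3},{"tx":0.14,"ty":-0.18,"tz":0.96,"ax":-0.29},{"tx":0.13,"ty":-0.21,"tz":0.95,"ax":-0.3},{"tx":0.13,"ty":-0.24,"tz":0.94,"ax":-0.29},{"tx":0.13,"ty":-0.27,"tz":0.93,"ax":-0.3},{"tx":0.14,"ty":-0.3,"tz":0.93,"ax":-0.29},{"tx":0.13,"ty":-0.32,"tz":0.91,"ax":-0.3},{"tx":0.13,"ty":-0.35,"tz":0.91,"ax":-0.29},{"tx":0.13,"ty":-0.38,"tz":0.89,"ax":-0.3},{"tx":0.14,"ty":-0.41,"tz":0.89,"ax":-0.29},{"tx":0.13,"ty":-0.44,"tz":0.87,"ax":-0.3},{"tx":0.13,"ty":-0.46,"tz":0.85,"ax":-0.29},{"tx":0.13,"ty":-0.49,"tz":0.84,"ax":-0.3},{"tx":0.14,"ty":-0.51,"tz":0.83,"ax":-0.3}]
n 18 end [ 0.5701 -0.2201  0.2999]
```

>>> play_rows:
  steps:
    - {"gripper": 1,"tx": 0.1,"ty": 0,"tz": 1,"ax": -0.3,"ay": 0,"az": 0}
    - {"gripper": 1,"tx": 0.1,"ty": -0.1,"tz": 1,"ax": -0.3,"ay": 0,"az": 0}
    - {"gripper": 1,"tx": 0.1,"ty": -0.1,"tz": 1,"ax": -0.3,"ay": 0,"az": 0}
    - {"gripper": 1,"tx": 0.1,"ty": -0.1,"tz": 1,"ax": -0.3,"ay": 0,"az": 0}
    - {"gripper": 1,"tx": 0.1,"ty": -0.2,"tz": 1,"ax": -0.3,"ay": 0,"az": 0}
    - {"gripper": 1,"tx": 0.1,"ty": -0.2,"tz": 0.9,"ax": -0.3,"ay": 0,"az": 0}
    - {"gripper": 1,"tx": 0.1,"ty": -0.2,"tz": 0.9,"ax": -0.3,"ay": 0,"az": 0}
    - {"gripper": 1,"tx": 0.1,"ty": -0.2,"tz": 0.9,"ax": -0.3,"ay": 0,"az": 0}
    - {"gripper": 1,"tx": 0.2,"ty": -0.3,"tz": 0.9,"ax": -0.3,"ay": 0,"az": 0}
    - {"gripper": 1,"tx": 0.2,"ty": -0.3,"tz": 0.9,"ax": -0.3,"ay": 0,"az": 0}
    - {"gripper": 1,"tx": 0.2,"ty": -0.3,"tz": 0.9,"ax": -0.3,"ay": 0,"az": 0}
    - {"gripper": 1,"tx": 0.2,"ty": -0.4,"tz": 0.9,"ax": -0.3,"ay": 0,"az": 0}
    - {"gripper": 1,"tx": 0.2,"ty": -0.4,"tz": 0.9,"ax": -0.3,"ay": 0,"az": 0}
    - {"gripper": 1,"tx": 0.2,"ty": -0.4,"tz": 0.9,"ax": -0.3,"ay": 0,"az": 0}
    - {"gripper": 1,"tx": 0.2,"ty": -0.5,"tz": 0.8,"ax": -0.3,"ay": 0,"az": 0}
    - {"gripper": 1,"tx": 0.1,"ty": -0.5,"tz": 0.8,"ax": -0.3,"ay": 0,"az": 0}
    - {"gripper": 1,"tx": 0.1,"ty": -0.5,"tz": 0.8,"ax": -0.3,"ay": 0,"az": 0}
    - {"gripper": 1,"tx": 0.1,"ty": -0.5,"tz": 0.8,"ax": -0.3,"ay": 0,"az": 0}
    - {"gripper": 1,"tx": 0,"ty": 0,"tz": 0,"ax": 0,"ay": 0,"az": 0}
    - {"gripper": 1,"tx": 0,"ty": 0,"tz": 0,"ax": 0,"ay": 0,"az": 0}
  newtons: 20

```text
t: 4.82
eef_pos: [0.5646, -0.2173, 0.2967]
ee_rot: [-2.416, 1.57, 3.006]
force: [0.4, 0.4, 0.1]
width: 0.0873
```

```bash
python3 - <<'E'
from h import *
s=telemetry.get_state();print(s['t'],list(s['eef_pos']),list(s['ee_rot']),s['qd'].round(3),s['q'].round(3))
im=optics.grab_frame('wrist');save('w2',im)
for q,z in [('carrier_grip',.041),('carrier',0)]:
    for r in finder.pinpoint(q,'wrist')[:2]: print(q,r,pix2z('wrist',*r['location'],z,s).round(4))
E
```

```text
4.8167 [np.float64(0.5645615646760345), np.float64(-0.21728845337479272), np.float64(0.29669254184152516)] [np.float64(-2.4156804293783662), np.float64(1.5700621078131318), np.float64(3.005769886334624)] [ 0.03  -0.016 -0.009 -0.002  0.001 -0.019] [-0.045  0.334 -0.289 -0.    -0.949  2.325]
carrier_grip {'location': [123.2, 322.8], 'confidence': 0.68} [ 0.6126 -0.179   0.041 ]
carrier {'location': [121.8, 323.6], 'confidence': 0.64} [ 0.6133 -0.1797  0.    ]
```

View pics/w2.png

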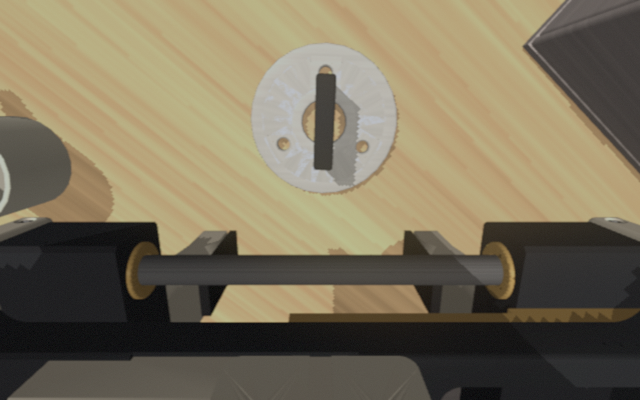

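```bash
python3 - <<'E'
from h import *
s=dict(eef_pos=[0.5645615646760345,-0.21728845337479272,0.29669254184152516],ee_rot=[-2.4156804293783662,1.5700621078131318,3.005769886334624])
im=cv2.imread('pics/w2.png')
cv2.imwrite('pics/w2z.png',cv2.resize(im[35:200,245:405],(640,660)[:2],interpolation=cv2.INTER_CUBIC)[:600])
g=im.max(2);m=np.zeros_like(g);m[60:180,295:345]=(g[60:180,295:345]<60)*255
n,l,st,ce=cv2.connectedComponentsWithStats(m);i=1+np.argmax(st[1:,4]);print(st[i],ce[i])
c=np.argwhere(l==i)[:,::-1].astype(np.float32);r=cv2.minAreaRect(c);b=cv2.boxPoints(r);print(r,b)
w=np.array([pix2z('wrist',y,x,.048,s) for x,y in b]);print(w.round(4),w.mean(0))
for k in range(4): d=w[(k+1)%4]-w[k];print(np.linalg.norm(d),np.degrees(np.arctan2(d[1],d[0])))
Rr=rot(s);print('yaz',np.degrees(np.arctan2(Rr[1,1],Rr[0,1])))
E
```

```text
Traceback (most recent call last):
ValueError: attempt to get argmax of an empty sequence
```

View pics/w2z.png

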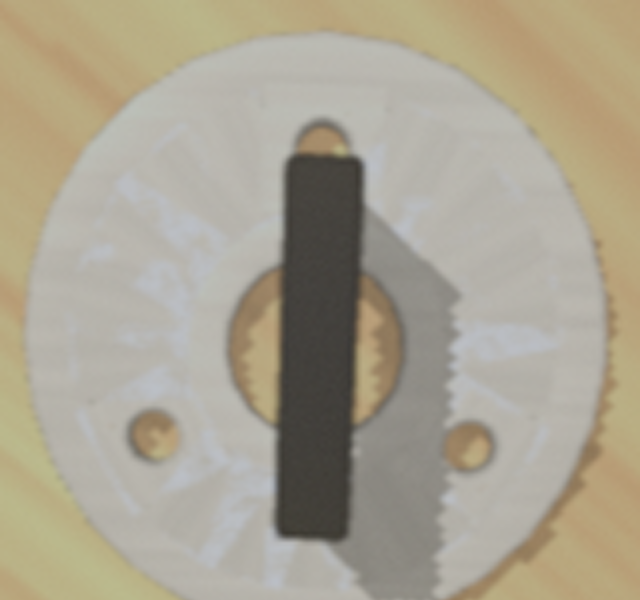

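```bash
python3 - <<'E'
from h import *
s=dict(eef_pos=[0.5645615646760345,-0.21728845337479272,0.29669254184152516],ee_rot=[-2.4156804293783662,1.5700621078131318,3.005769886334624])
im=cv2.imread('pics/w2.png')
g=im.max(2);m=np.zeros_like(g);m[60:180,295:345]=(g[60:180,295:345]<90)*255
n,l,st,ce=cv2.connectedComponentsWithStats(m);i=1+np.argmax(st[1:,4]);print(st[i],ce[i])
c=np.argwhere(l==i)[:,::-1].astype(np.float32);r=cv2.minAreaRect(c);b=cv2.boxPoints(r);print(r)
w=np.array([pix2z('wrist',y,x,.048,s) for x,y in b]);print(w.round(4),w.mean(0))
for k in range(4): d=w[(k+1)%4]-w[k];print(np.linalg.norm(d),np.degrees(np.arctan2(d[1],d[0])))
Rr=rot(s);print('yaz',np.degrees(np.arctan2(Rr[1,1],Rr[0,1])))
h=[pix2z('wrist',35+y/4-.4,245+x/4-.4,.008,s) for x,y in [(322,143),(154,436),(469,447)]]
print(fit3(h)); print('axis of two', np.degrees(np.arctan2(*(h[1]-h[2])[1::-1]))-90)
E
```

```text
[ 314   74   22   96 1712] [324.23714953 120.92231308]
((324.2037658691406, 121.31320190429688), (18.678007125854492, 95.21439361572266), 2.4895529747009277)
[[ 0.584  -0.1941  0.048 ]
 [ 0.6348 -0.1547  0.048 ]
 [ 0.6425 -0.1645  0.048 ]
 [ 0.5923 -0.2046  0.048 ]] [ 0.61342001 -0.17946468  0.048     ]
0.06423153321898384 37.82681662899001
0.012486017123978836 -51.7191037918537
0.06426984948350045 -141.32140337269985
0.013441219579004892 128.1155668560156
yaz 40.626229597355824
(array([ 0.61371523, -0.17897951]), np.float64(0.6752447707371104), array([0.03863595, 0.03794695, 0.0379979 ]), array([ 0.6760017 ,  2.77937927, -1.42964666]))
axis of two 38.64427553068978
```

>>> play_rows:
  steps:
    - {"gripper": 1,"tx": 0,"ty": 0.8,"tz": 0,"ax": 0.2,"ay": 0,"az": 0}
    - {"gripper": 1,"tx": 0,"ty": 0.8,"tz": 0,"ax": 0.1,"ay": 0,"az": 0}
    - {"gripper": 1,"tx": 0.4,"ty": 0.6,"tz": 0,"ax": 0,"ay": 0,"az": 0}
    - {"gripper": 1,"tx": 0.6,"ty": 0.2,"tz": 0,"ax": 0,"ay": 0,"az": 0}
    - {"gripper": 1,"tx": 0.6,"ty": 0,"tz": 0,"ax": 0,"ay": 0,"az": 0}
    - {"gripper": 1,"tx": 0.6,"ty": 0,"tz": 0,"ax": 0,"ay": 0,"az": 0}
    - {"gripper": 1,"tx": 0,"ty": 0,"tz": 0,"ax": 0,"ay": 0,"az": 0}
    - {"gripper": 1,"tx": 0,"ty": 0,"tz": 0,"ax": 0,"ay": 0,"az": 0}
    - {"gripper": 1,"tx": 0,"ty": 0,"tz": 0,"ax": 0,"ay": 0,"az": 0}
  newtons: 20

```text
t: 5.72
eef_pos: [0.6111, -0.1779, 0.2426]
ee_rot: [0.398, 1.57, -0.493]
force: [-0.4, 0.7, 1.6]
width: 0.0872
```

```bash
python3 - <<'E'
from h import *
s=telemetry.get_state();print(s['t'],s['eef_pos'],s['qd'].round(3),s['q'].round(3),s['force'])
Rr=rot(s);print('yaz',np.degrees(np.arctan2(Rr[1,1],Rr[0,1])))
plan([.6136,-.1792,.2],math.radians(38.5))
E
```

```text
5.7167 [ 0.61111963 -0.17791384  0.24264918] [-0.005 -0.012  0.008  0.002  0.002 -0.001] [ 0.023  0.437 -0.271  0.    -0.863  2.228] [-0.38861247  0.73361452  1.56201984]
yaz 38.97432372090386
[{"tx":0.85,"ty":0.02,"tz":0.05,"ax":0.04},{"tx":0.86,"ty":0.02,"tz":0.05,"ax":0.04}]
n 2 end [ 0.6135 -0.1792  0.1999]
```

>>> play_rows:
  steps:
    - {"gripper": 1,"tx": 0.4,"ty": 0,"tz": 0.1,"ax": 0.1,"ay": 0,"az": 0}
    - {"gripper": 1,"tx": 0.5,"ty": 0,"tz": 0,"ax": 0,"ay": 0,"az": 0}
    - {"gripper": 1,"tx": 0.5,"ty": 0,"tz": 0,"ax": 0,"ay": 0,"az": 0}
    - {"gripper": 1,"tx": 0.3,"ty": 0,"tz": 0,"ax": 0,"ay": 0,"az": 0}
    - {"gripper": 1,"tx": 0,"ty": 0,"tz": 0,"ax": 0,"ay": 0,"az": 0}
    - {"gripper": 0,"tx": 0,"ty": 0,"tz": 0,"ax": 0,"ay": 0,"az": 0}
    - {"gripper": 0,"tx": 0,"ty": 0,"tz": 0,"ax": 0,"ay": 0,"az": 0}
    - {"gripper": 0,"tx": 0,"ty": 0,"tz": 0,"ax": 0,"ay": 0,"az": 0}
    - {"gripper": 0,"tx": 0,"ty": 0,"tz": 0,"ax": 0,"ay": 0,"az": 0}
    - {"gripper": 0,"tx": 0,"ty": 0,"tz": 0,"ax": 0,"ay": 0,"az": 0}
    - {"gripper": 0,"tx": 0,"ty": 0,"tz": 0,"ax": 0,"ay": 0,"az": 0}
  newtons: 35

```text
t: 6.63
eef_pos: [0.6124, -0.1803, 0.2001]
ee_rot: [0.884, 1.57, -0.018]
force: [0.6, 0.1, 0.5]
width: 0.0532
```

```bash
python3 - <<'E'
from h import *
s=telemetry.get_state();print(s['t'],s['eef_pos'],s['width'],s['q'].round(3),s['force'],s['moment'])
Rr=rot(s);print('yaz',np.degrees(np.arctan2(Rr[1,1],Rr[0,1])))
save('w3',optics.grab_frame('wrist'))
E
```

```text
6.6333 [ 0.61239054 -0.18027571  0.20006769] 0.053173385250829826 [ 0.019  0.49  -0.302  0.    -0.779  2.221] [0.6195157  0.12975899 0.52097945] [-0.07343761 -0.1001897  -0.00440843]
yaz 38.32048821911988
```

View pics/w3.png

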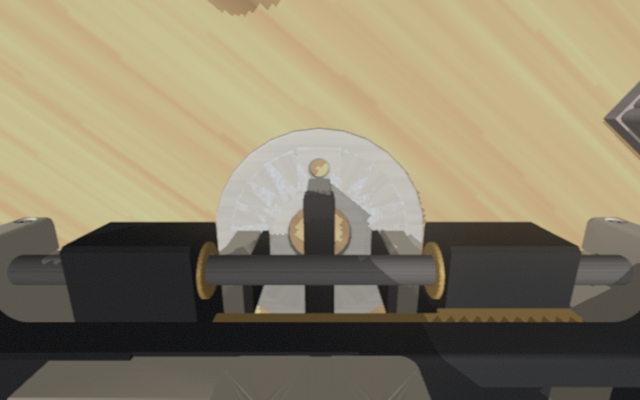

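Still closing; centred on the bar (column ≈ 318). Keep closing.

>>> play_rows:
  steps:
    - {"gripper": 0,"tx": 0,"ty": 0,"tz": 0,"ax": 0,"ay": 0,"az": 0}
    - {"gripper": 0,"tx": 0,"ty": 0,"tz": 0,"ax": 0,"ay": 0,"az": 0}
    - {"gripper": 0,"tx": 0,"ty": 0,"tz": 0,"ax": 0,"ay": 0,"az": 0}
    - {"gripper": 0,"tx": 0,"ty": 0,"tz": 0,"ax": 0,"ay": 0,"az": 0}
    - {"gripper": 0,"tx": 0,"ty": 0,"tz": 0,"ax": 0,"ay": 0,"az": 0}
    - {"gripper": 0,"tx": 0,"ty": 0,"tz": 0,"ax": 0,"ay": 0,"az": 0}
    - {"gripper": 0,"tx": 0,"ty": 0,"tz": 0,"ax": 0,"ay": 0,"az": 0}
    - {"gripper": 0,"tx": 0,"ty": 0,"tz": 0,"ax": 0,"ay": 0,"az": 0}
    - {"gripper": 0,"tx": 0,"ty": 0,"tz": 0,"ax": 0,"ay": 0,"az": 0}
    - {"gripper": 0,"tx": 0,"ty": 0,"tz": 0,"ax": 0,"ay": 0,"az": 0}
    - {"gripper": 0,"tx": 0,"ty": 0,"tz": 0,"ax": 0,"ay": 0,"az": 0}
    - {"gripper": 0,"tx": 0,"ty": 0,"tz": 0,"ax": 0,"ay": 0,"az": 0}
  newtons: 35

```text
t: 7.68
eef_pos: [0.6123, -0.1803, 0.1996]
ee_rot: [-2.359, 1.571, 3.022]
force: [-0.1, -0.3, 0.4]
width: 0.0136
```

```bash
python3 - <<'E'
from h import *
s=telemetry.get_state();print(s['t'],list(s['eef_pos']),list(s['ee_rot']),s['width'],s['force'],s['moment'])
Rr=rot(s);print('yaz',np.degrees(np.arctan2(Rr[1,1],Rr[0,1])))
save('w4',optics.grab_frame('wrist'))
im=cv2.imread('pics/w4.png');cv2.imwrite('pics/w4z.png',cv2.resize(im[120:320,190:450],(780,600),interpolation=cv2.INTER_CUBIC))
E
```

```text
7.6833 [np.float64(0.612271922448978), np.float64(-0.18027666801355555), np.float64(0.19962263512016415)] [np.float64(-2.359460664083463), np.float64(1.5706858201468), np.float64(3.021731252341434)] 0.013595031362694267 [-0.10919879 -0.31386278  0.3958684 ] [0.01199102 0.01962402 0.09482898]
yaz 38.31958573597807
```

View pics/w4z.png

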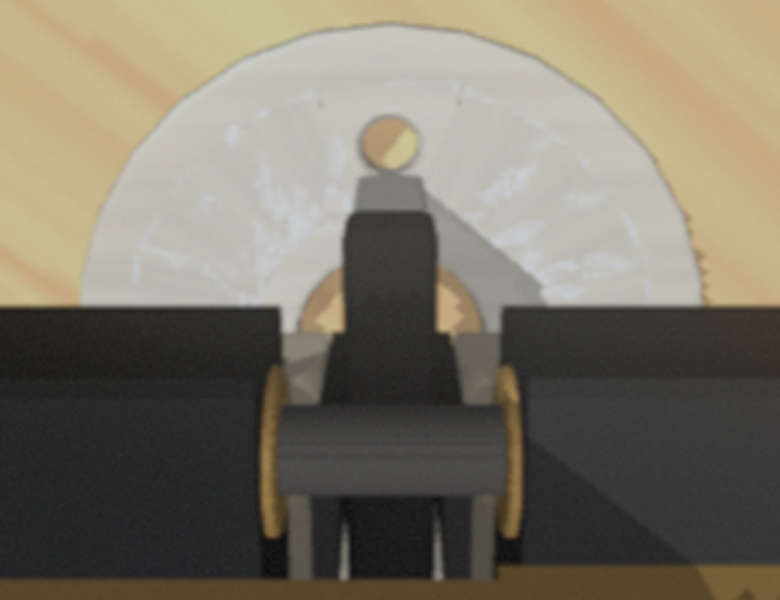

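```bash
python3 - <<'E'
from h import *
s=telemetry.get_state()
s=dict(eef_pos=s['eef_pos'],ee_rot=s['ee_rot'])
h=pix2z('wrist',167.4,319.7,.008,s);Rr=rot(s)
t=Rr.T@(h-s['eef_pos']);print(h,t,'carrier centre offset in tool y',t[1]-.038,'z',t[2])
# disc edge top zoomed (392,22)
e=pix2z('wrist',120+22/3-.3,190+392/3-.3,.008,s);print((Rr.T@(e-s['eef_pos']))[1]-.06)
# bar end top (z=.048) y zoomed 212
e=pix2z('wrist',120+212/3-.3,320,.048,s);print((Rr.T@(e-s['eef_pos']))[1]-.033)
E
```

```text
[ 0.64386361 -0.15561534  0.008     ] [0.19162274 0.0400682  0.00024968] carrier centre offset in tool y 0.00206819780878624 z 0.00024968324673435533
0.0013229110973450517
0.0038035440044826008
```

```bash
python3 - <<'E'
from h import *
s=telemetry.get_state();p=s['eef_pos']
plan([.5943,.2001,p[2]+.15],math.radians(2.8),P0=p+[0,0,.15],n=17)
E
```

```text
[{"ty":0.52,"tz":-0.73,"ax":0.35},{"ty":0.5,"tz":-0.75,"ax":0.35},{"ty":0.46,"tz":-0.76,"ax":0.34},{"ty":0.44,"tz":-0.78,"ax":0.35},{"ty":0.41,"tz":-0.8,"ax":0.35},{"ty":0.38,"tz":-0.81,"ax":0.35},{"ty":0.36,"tz":-0.82,"ax":0.35},{"ty":0.32,"tz":-0.84,"ax":0.35},{"ty":0.29,"tz":-0.85,"ax":0.34},{"ty":0.26,"tz":-0.85,"ax":0.35},{"ty":0.22,"tz":-0.87,"ax":0.35},{"ty":0.2,"tz":-0.88,"ax":0.35},{"ty":0.16,"tz":-0.88,"ax":0.35},{"ty":0.13,"tz":-0.88,"ax":0.34},{"ty":0.1,"tz":-0.89,"ax":0.35},{"ty":0.07,"tz":-0.9,"ax":0.35},{"ty":0.03,"tz":-0.89,"ax":0.35}]
n 17 end [0.5942 0.2    0.3496]
```

>>> play_rows:
  steps:
    - {"gripper": 0,"tx": -0.3,"ty": 0,"tz": 0,"ax": 0,"ay": 0,"az": 0}
    - {"gripper": 0,"tx": -0.6,"ty": 0,"tz": 0,"ax": 0,"ay": 0,"az": 0}
    - {"gripper": 0,"tx": -0.9,"ty": 0,"tz": 0,"ax": 0,"ay": 0,"az": 0}
    - {"gripper": 0,"tx": -0.9,"ty": 0,"tz": 0,"ax": 0,"ay": 0,"az": 0}
    - {"gripper": 0,"tx": -0.9,"ty": 0,"tz": 0,"ax": 0,"ay": 0,"az": 0}
    - {"gripper": 0,"tx": -0.9,"ty": 0,"tz": 0,"ax": 0,"ay": 0,"az": 0}
    - {"gripper": 0,"tx": -0.9,"ty": 0,"tz": 0,"ax": 0,"ay": 0,"az": 0}
    - {"gripper": 0,"tx": -0.6,"ty": 0,"tz": 0,"ax": 0,"ay": 0,"az": 0}
    - {"gripper": 0,"tx": 0,"ty": 0,"tz": 0,"ax": 0,"ay": 0,"az": 0}
  newtons: 35

```text
t: 8.48
eef_pos: [0.613, -0.1805, 0.3538]
ee_rot: [0.781, 1.565, -0.121]
force: [1.2, -1.2, -2.1]
width: 0.0136
```

>>> play_rows:
  steps:
    - {"gripper": 0,"tx": 0,"ty": 0.5,"tz": -0.7,"ax": 0.3,"ay": 0,"az": 0}
    - {"gripper": 0,"tx": 0,"ty": 0.5,"tz": -0.7,"ax": 0.4,"ay": 0,"az": 0}
    - {"gripper": 0,"tx": 0,"ty": 0.5,"tz": -0.8,"ax": 0.4,"ay": 0,"az": 0}
    - {"gripper": 0,"tx": 0,"ty": 0.4,"tz": -0.8,"ax": 0.4,"ay": 0,"az": 0}
    - {"gripper": 0,"tx": 0,"ty": 0.4,"tz": -0.8,"ax": 0.4,"ay": 0,"az": 0}
    - {"gripper": 0,"tx": 0,"ty": 0.4,"tz": -0.8,"ax": 0.4,"ay": 0,"az": 0}
    - {"gripper": 0,"tx": 0,"ty": 0.3,"tz": -0.8,"ax": 0.4,"ay": 0,"az": 0}
    - {"gripper": 0,"tx": 0,"ty": 0.3,"tz": -0.8,"ax": 0.4,"ay": 0,"az": 0}
    - {"gripper": 0,"tx": 0,"ty": 0.3,"tz": -0.9,"ax": 0.4,"ay": 0,"az": 0}
    - {"gripper": 0,"tx": 0,"ty": 0.2,"tz": -0.9,"ax": 0.4,"ay": 0,"az": 0}
    - {"gripper": 0,"tx": 0,"ty": 0.2,"tz": -0.9,"ax": 0.4,"ay": 0,"az": 0}
    - {"gripper": 0,"tx": 0,"ty": 0.2,"tz": -0.9,"ax": 0.4,"ay": 0,"az": 0}
    - {"gripper": 0,"tx": 0,"ty": 0.1,"tz": -0.9,"ax": 0.4,"ay": 0,"az": 0}
    - {"gripper": 0,"tx": 0,"ty": 0.1,"tz": -0.9,"ax": 0.4,"ay": 0,"az": 0}
    - {"gripper": 0,"tx": 0,"ty": 0.1,"tz": -0.9,"ax": 0.4,"ay": 0,"az": 0}
    - {"gripper": 0,"tx": 0,"ty": 0,"tz": -0.9,"ax": 0,"ay": 0,"az": 0}
    - {"gripper": 0,"tx": 0,"ty": 0,"tz": -0.5,"ax": 0,"ay": 0,"az": 0}
    - {"gripper": 0,"tx": 0,"ty": 0,"tz": -0.2,"ax": 0,"ay": 0,"az": 0}
    - {"gripper": 0,"tx": 0,"ty": 0,"tz": 0,"ax": 0,"ay": 0,"az": 0}
    - {"gripper": 0,"tx": 0,"ty": 0,"tz": 0,"ax": 0,"ay": 0,"az": 0}
  newtons: 35

```text
t: 10.15
eef_pos: [0.5974, 0.1961, 0.3489]
ee_rot: [-1.093, 1.569, -2.612]
force: [-0.3, 0.4, -1.8]
width: 0.0137
```

```bash
python3 - <<'E'
from h import *
s=telemetry.get_state();print(s['t'],list(s['eef_pos']),list(s['ee_rot']),s['width'],s['force'],s['moment'],s['qd'].round(3))
Rr=rot(s);print('yaz',np.degrees(np.arctan2(Rr[1,1],Rr[0,1])));print(Rr.round(4))
save('w5',optics.grab_frame('wrist'));save('s5',optics.grab_frame('side'))
plan([.5943,.2001,.304],math.radians(2.8))
im=cv2.imread('pics/s5.png');cv2.imwrite('pics/s5z.png',cv2.resize(im[90:240,190:390],(800,600),interpolation=cv2.INTER_CUBIC))
E
```

```text
10.15 [np.float64(0.5974064694304551), np.float64(0.19605902433094605), np.float64(0.34894862452054715)] [np.float64(-1.0927472887496545), np.float64(1.569399221494094), np.float64(-2.6123727238179515)] 0.013703919421591541 [-0.28456471  0.44893438 -1.83498478] [-0.08593405  0.00772907  0.00987516] [-0.014 -0.007 -0.002 -0.    -0.001 -0.   ]
yaz 2.931853288843324
[[-1.200e-03  9.987e-01  5.110e-02]
 [-7.000e-04  5.110e-02 -9.987e-01]
 [-1.000e+00 -1.200e-03  6.000e-04]]
[{"tx":0.6,"ty":-0.04,"tz":-0.06},{"tx":0.61,"ty":-0.04,"tz":-0.07,"ax":0.01},{"tx":0.6,"ty":-0.04,"tz":-0.06,"az":0.01}]
n 3 end [0.5943 0.2001 0.3041]
```

View pics/s5z.png

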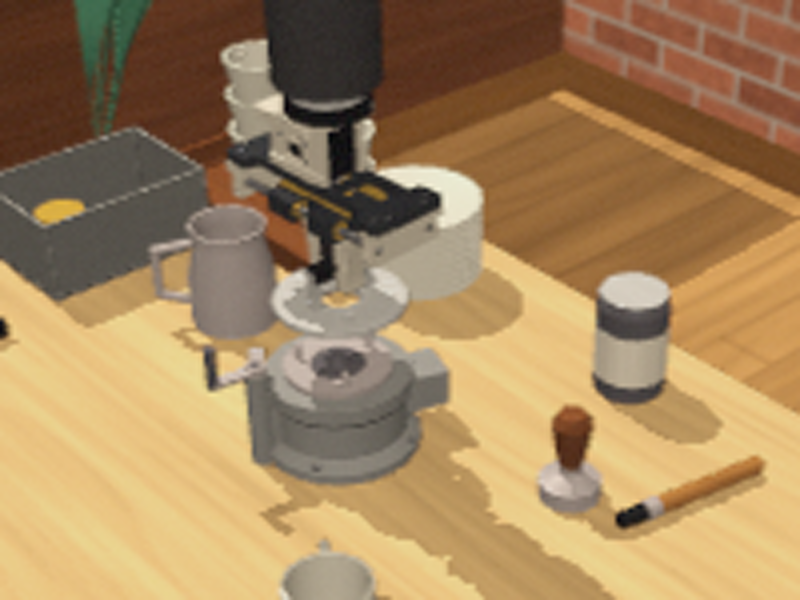

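View pics/w5.png

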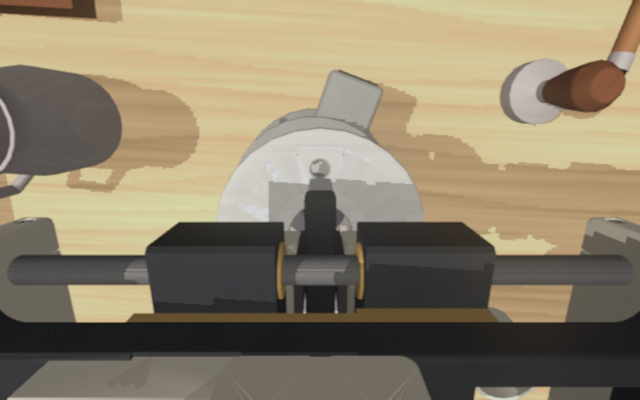

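>>> play_rows:
  steps:
    - {"gripper": 0,"tx": 0.4,"ty": -0.12,"tz": -0.17,"ax": 0,"ay": 0,"az": 0}
    - {"gripper": 0,"tx": 0.6,"ty": 0,"tz": 0,"ax": 0,"ay": 0,"az": 0}
    - {"gripper": 0,"tx": 0.5,"ty": 0,"tz": 0,"ax": 0,"ay": 0,"az": 0}
    - {"gripper": 0,"tx": 0.2,"ty": 0,"tz": 0,"ax": 0,"ay": 0,"az": 0}
    - {"gripper": 0,"tx": 0,"ty": 0,"tz": 0,"ax": 0,"ay": 0,"az": 0}
    - {"gripper": 0,"tx": 0,"ty": 0,"tz": 0,"ax": 0,"ay": 0,"az": 0}
    - {"gripper": 0,"tx": 0,"ty": 0,"tz": 0,"ax": 0,"ay": 0,"az": 0}
  newtons: 35

```text
t: 10.83
eef_pos: [0.5948, 0.2005, 0.3079]
ee_rot: [1.894, 1.57, 0.374]
force: [-0.1, -0.4, -2.4]
width: 0.0138
```

```bash
python3 - <<'E'
from h import *
s=telemetry.get_state();print(s['t'],list(s['eef_pos']),s['width'],s['force'],s['moment'],s['qd'].round(3))
Rr=rot(s);print('yaz',np.degrees(np.arctan2(Rr[1,1],Rr[0,1])));print(Rr.round(4))
save('w6',optics.grab_frame('wrist'))
plan([.5943,.2001,.2846],math.radians(2.8))
im=cv2.imread('pics/w6.png');cv2.imwrite('pics/w6z.png',cv2.resize(im[110:260,220:420],(800,600),interpolation=cv2.INTER_CUBIC))
E
```

```text
10.8333 [np.float64(0.5947866574071804), np.float64(0.200541671164099), np.float64(0.3078817371556288)] 0.013753918681028996 [-0.11225308 -0.4287768  -2.36806178] [ 0.02309083  0.00505595 -0.01825678] [ 0.    -0.007  0.005 -0.003  0.001  0.001]
yaz 2.9139858530359417
[[ 1.100e-03  9.987e-01  5.080e-02]
 [ 4.000e-04  5.080e-02 -9.987e-01]
 [-1.000e+00  1.100e-03 -4.000e-04]]
[{"tx":0.47,"ty":-0.01,"tz":0.01,"ax":0.01,"az":-0.01},{"tx":0.47,"ty":-0.01,"tz":0.01,"ax":0.01,"ay":-0.01}]
n 2 end [0.5943 0.2001 0.2845]
```

View pics/w6z.png

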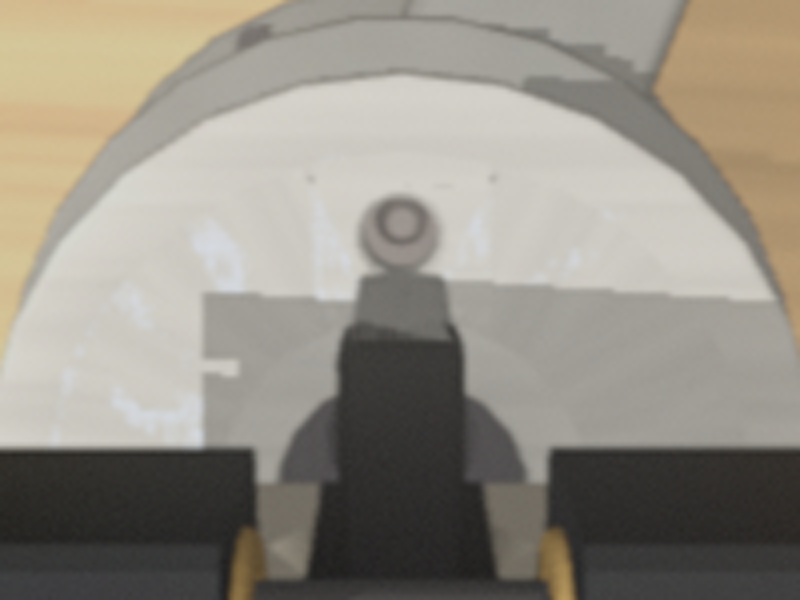

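```bash
python3 - <<'E'
from h import *
s=telemetry.get_state();Rr=rot(s)
for n,x,y,z in [('stud',401,223,.0995),('hole',399,231,.1163)]:
    p=pix2z('wrist',110+y/4-.4,220+x/4-.4,z,s);print(n,p,Rr.T@(p-s['eef_pos']))
E
```

```text
stud [0.63388557 0.20215552 0.0995    ] [0.20859796 0.03886894 0.00054719]
hole [0.63538064 0.20247341 0.1163    ] [0.19180016 0.04040087 0.00029556]
```

>>> play_rows:
  steps:
    - {"gripper": 0,"tx": 0.1,"ty": -0.05,"tz": 0.01,"ax": 0,"ay": 0,"az": 0}
    - {"gripper": 0,"tx": 0.1,"ty": 0,"tz": 0,"ax": 0,"ay": 0,"az": 0}
    - {"gripper": 0,"tx": 0.1,"ty": 0,"tz": 0,"ax": 0,"ay": 0,"az": 0}
    - {"gripper": 0,"tx": 0.1,"ty": 0,"tz": 0,"ax": 0,"ay": 0,"az": 0}
    - {"gripper": 0,"tx": 0,"ty": 0,"tz": 0,"ax": 0,"ay": 0,"az": 0}
    - {"gripper": 0,"tx": 0,"ty": 0,"tz": 0,"ax": 0,"ay": 0,"az": 0}
  newtons: 35

```text
t: 11.38
eef_pos: [0.5932, 0.2002, 0.2969]
ee_rot: [-0.948, 1.57, -2.468]
force: [-0.7, 0.2, -3.7]
width: 0.0136
```

```bash
python3 - <<'E'
from h import *
s=telemetry.get_state();print(s['t'],list(s['eef_pos']),s['width'],s['force'],s['moment'])
Rr=rot(s);print('yaz',np.degrees(np.arctan2(Rr[1,1],Rr[0,1])))
save('w7',optics.grab_frame('wrist'))
im=cv2.imread('pics/w7.png');cv2.imwrite('pics/w7z.png',cv2.resize(im[110:260,220:420],(800,600),interpolation=cv2.INTER_CUBIC))
E
```

```text
11.3833 [np.float64(0.5931732347968423), np.float64(0.20022845236326925), np.float64(0.29688904068423594)] 0.01363131901553687 [-0.65592846  0.18754007 -3.7461211 ] [-0.05410079 -0.00815842 -0.02199036]
yaz 2.9208166878569704
```

View pics/w7z.png

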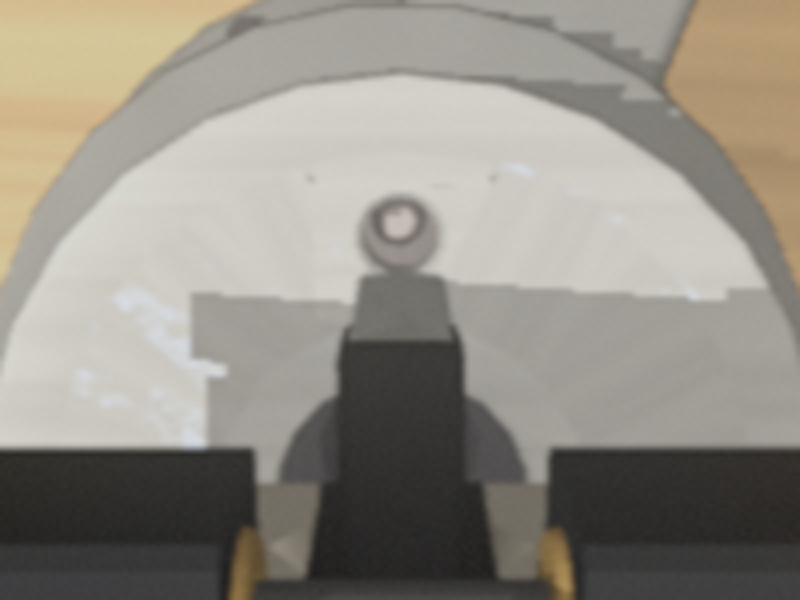

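```bash
python3 - <<'E'
from h import *
s=telemetry.get_state();Rr=rot(s)
for n,x,y,z in [('stud',399,221,.0995),('hole',399,231,.1053)]:
    p=pix2z('wrist',110+y/4-.4,220+x/4-.4,z,s);print(n,p,Rr.T@(p-s['eef_pos']))
E
```

```text
stud [0.63406004 0.20205317 0.0995    ] [0.19756425 0.04086981 0.00028066]
hole [0.63359959 0.20201588 0.1053    ] [0.1917643  0.04040738 0.00029532]
```

Offset now under 0.5 mm. Descend slowly.

>>> play_rows:
  steps:
    - {"gripper": 0,"tx": 0.06,"ty": 0.01,"tz": 0,"ax": 0,"ay": 0,"az": 0}
    - {"gripper": 0,"tx": 0.06,"ty": 0,"tz": 0,"ax": 0,"ay": 0,"az": 0}
    - {"gripper": 0,"tx": 0.06,"ty": 0,"tz": 0,"ax": 0,"ay": 0,"az": 0}
    - {"gripper": 0,"tx": 0,"ty": 0,"tz": 0,"ax": 0,"ay": 0,"az": 0}
    - {"gripper": 0,"tx": 0,"ty": 0,"tz": 0,"ax": 0,"ay": 0,"az": 0}
  newtons: 35

```text
t: 11.85
eef_pos: [0.5934, 0.2002, 0.2925]
ee_rot: [-1.009, 1.57, -2.529]
force: [0.6, 0.6, -3.8]
width: 0.0137
```

>>> play_rows:
  steps:
    - {"gripper": 0,"tx": 0.06,"ty": 0,"tz": 0,"ax": 0,"ay": 0,"az": 0}
    - {"gripper": 0,"tx": 0.06,"ty": 0,"tz": 0,"ax": 0,"ay": 0,"az": 0}
    - {"gripper": 0,"tx": 0.06,"ty": 0,"tz": 0,"ax": 0,"ay": 0,"az": 0}
    - {"gripper": 0,"tx": 0,"ty": 0,"tz": 0,"ax": 0,"ay": 0,"az": 0}
    - {"gripper": 0,"tx": 0,"ty": 0,"tz": 0,"ax": 0,"ay": 0,"az": 0}
  newtons: 35

```text
t: 12.27
eef_pos: [0.5934, 0.2002, 0.288]
ee_rot: [-0.953, 1.57, -2.473]
force: [0.4, -0.9, -3.4]
width: 0.0134
```

>>> play_rows:
  steps:
    - {"gripper": 0,"tx": 0.05,"ty": 0,"tz": 0,"ax": 0,"ay": 0,"az": 0}
    - {"gripper": 0,"tx": 0.05,"ty": 0,"tz": 0,"ax": 0,"ay": 0,"az": 0}
    - {"gripper": 0,"tx": 0,"ty": 0,"tz": 0,"ax": 0,"ay": 0,"az": 0}
    - {"gripper": 0,"tx": 0,"ty": 0,"tz": 0,"ax": 0,"ay": 0,"az": 0}
  newtons: 35

```text
t: 12.6
eef_pos: [0.5934, 0.2002, 0.2855]
ee_rot: [-1.027, 1.571, -2.547]
force: [-0.7, -0.8, -3.2]
width: 0.0136
```

>>> play_rows:
  steps:
    - {"gripper": 0,"tx": 0.03,"ty": 0,"tz": 0,"ax": 0,"ay": 0,"az": 0}
    - {"gripper": 0,"tx": 0.02,"ty": 0,"tz": 0,"ax": 0,"ay": 0,"az": 0}
    - {"gripper": 0,"tx": 0,"ty": 0,"tz": 0,"ax": 0,"ay": 0,"az": 0}
    - {"gripper": 0,"tx": 0,"ty": 0,"tz": 0,"ax": 0,"ay": 0,"az": 0}
  newtons: 35

```text
t: 12.93
eef_pos: [0.5935, 0.2003, 0.2846]
ee_rot: [1.881, 1.571, 0.361]
force: [-0.2, 0.2, -1.7]
width: 0.0136
```

>>> play_rows:
  steps:
    - {"gripper": 0,"tx": 0.02,"ty": 0,"tz": 0,"ax": 0,"ay": 0,"az": 0}
    - {"gripper": 0,"tx": 0.02,"ty": 0,"tz": 0,"ax": 0,"ay": 0,"az": 0}
    - {"gripper": 0,"tx": 0,"ty": 0,"tz": 0,"ax": 0,"ay": 0,"az": 0}
    - {"gripper": 0,"tx": 0,"ty": 0,"tz": 0,"ax": 0,"ay": 0,"az": 0}
  newtons: 35

```text
t: 13.27
eef_pos: [0.5934, 0.2003, 0.2846]
ee_rot: [1.746, 1.57, 0.226]
force: [-4.6, -0.6, 7.6]
width: 0.0138
```

>>> play_rows:
  steps:
    - {"gripper": 0.6,"tx": 0,"ty": 0,"tz": 0,"ax": 0,"ay": 0,"az": 0}
    - {"gripper": 0.6,"tx": 0,"ty": 0,"tz": 0,"ax": 0,"ay": 0,"az": 0}
    - {"gripper": 0.6,"tx": 0,"ty": 0,"tz": 0,"ax": 0,"ay": 0,"az": 0}
    - {"gripper": 0.6,"tx": 0,"ty": 0,"tz": 0,"ax": 0,"ay": 0,"az": 0}
    - {"gripper": 0.6,"tx": 0,"ty": 0,"tz": 0,"ax": 0,"ay": 0,"az": 0}
    - {"gripper": 0.6,"tx": 0,"ty": 0,"tz": 0,"ax": 0,"ay": 0,"az": 0}
    - {"gripper": 0.6,"tx": 0,"ty": 0,"tz": 0,"ax": 0,"ay": 0,"az": 0}
    - {"gripper": 0.6,"tx": 0,"ty": 0,"tz": 0,"ax": 0,"ay": 0,"az": 0}
  newtons: 35

```text
t: 13.93
eef_pos: [0.5935, 0.2003, 0.2833]
ee_rot: [-0.991, 1.571, -2.511]
force: [-0.1, -0.3, -0.2]
width: 0.0519
```

Free (no force). Lift and pull back to view carrier and peg.

>>> play_rows:
  steps:
    - {"gripper": 0.6,"tx": -0.4,"ty": 0,"tz": 0,"ax": 0,"ay": 0,"az": 0}
    - {"gripper": 0.6,"tx": -0.7,"ty": 0,"tz": 0,"ax": 0,"ay": 0,"az": 0}
    - {"gripper": 0.6,"tx": -0.9,"ty": 0,"tz": 0,"ax": 0,"ay": 0,"az": 0}
    - {"gripper": 0.6,"tx": -0.9,"ty": -0.5,"tz": 0,"ax": 0,"ay": 0,"az": 0}
    - {"gripper": 0.6,"tx": -0.5,"ty": -0.9,"tz": 0,"ax": 0,"ay": 0,"az": 0}
    - {"gripper": 0.6,"tx": -0.3,"ty": -0.9,"tz": 0,"ax": 0,"ay": 0,"az": 0}
    - {"gripper": 0.6,"tx": 0,"ty": -0.9,"tz": 0,"ax": 0,"ay": 0,"az": 0}
    - {"gripper": 0.6,"tx": 0,"ty": -0.9,"tz": 0,"ax": 0,"ay": 0,"az": 0}
    - {"gripper": 0.6,"tx": 0,"ty": -0.5,"tz": 0,"ax": 0,"ay": 0,"az": 0}
    - {"gripper": 0.6,"tx": 0,"ty": 0,"tz": 0,"ax": 0,"ay": 0,"az": 0}
    - {"gripper": 0.6,"tx": 0,"ty": 0,"tz": 0,"ax": 0,"ay": 0,"az": 0}
  newtons: 20

```text
t: 14.85
eef_pos: [0.4785, 0.1946, 0.377]
ee_rot: [2.103, 1.569, 0.584]
force: [0.4, -0.3, 0.2]
width: 0.0529
```

```bash
python3 - <<'E'
from h import *
s=telemetry.get_state();print(s['t'],list(s['eef_pos']),s['width'],s['force'],s['q'].round(3))
im=optics.grab_frame('wrist');save('w8',im)
for q,z in [('seat',.085),('carrier_grip',.126),('clip_peg',.127),('clip_pivot',.099)]:
    for r in finder.pinpoint(q,'wrist')[:2]: print(q,r,pix2z('wrist',*r['location'],z,s).round(4))
save('s8',optics.grab_frame('side'))
im=cv2.imread('pics/s8.png');cv2.imwrite('pics/s8z.png',cv2.resize(im[130:230,200:340],(800,571),interpolation=cv2.INTER_CUBIC))
for q,z in [('clip_peg',.127),('clip_pivot',.099)]:
    for r in finder.pinpoint(q,'side')[:2]: print(q,r,pix2z('side',*r['location'],z,s).round(4))
E
```

```text
14.85 [np.float64(0.4784981918632327), np.float64(0.1945829225916755), np.float64(0.3769880245235243)] 0.05286123323443581 [ 0.39880646 -0.31300914  0.22804331] [ 0.767  0.118 -0.375  0.    -1.076  0.856]
seat {'location': [50.3, 320.9], 'confidence': 0.65} [0.5953 0.1996 0.085 ]
carrier_grip {'location': [39.2, 323.1], 'confidence': 0.6} [0.5948 0.1982 0.126 ]
carrier_grip {'location': [49.2, 320.8], 'confidence': 0.22} [0.5886 0.1994 0.126 ]
clip_peg {'location': [204.9, 275.5], 'confidence': 0.68} [0.4799 0.2275 0.127 ]
clip_pivot {'location': [146.7, 286.8], 'confidence': 0.96} [0.5205 0.223  0.099 ]
clip_peg {'location': [211.1, 332.1], 'confidence': 0.69} [ 0.584  -0.1069  0.127 ]
clip_peg {'location': [181.5, 240.2], 'confidence': 0.51} [0.4642 0.2217 0.127 ]
clip_pivot {'location': [179.3, 253.3], 'confidence': 0.79} [0.5288 0.2383 0.099 ]
```

View pics/w8.png

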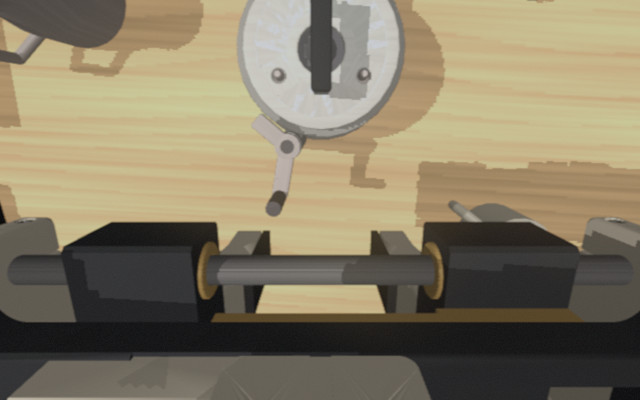

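View pics/s8z.png

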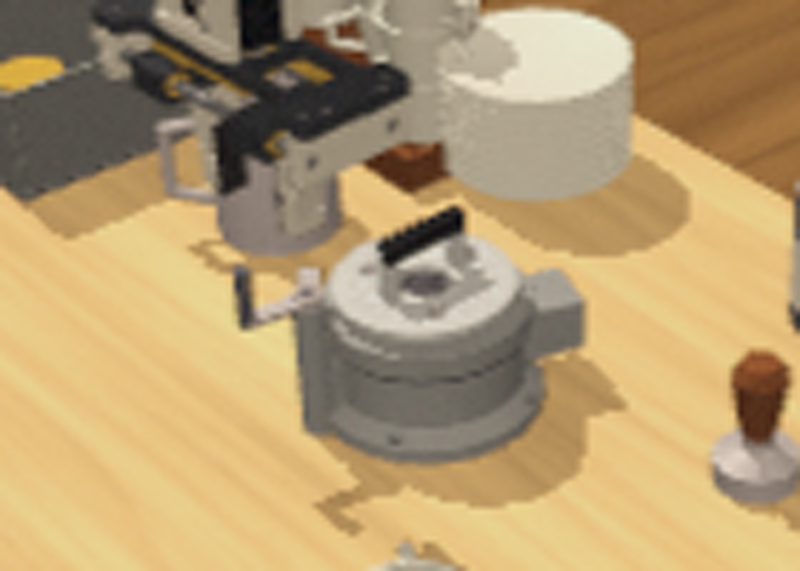

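```bash
python3 - <<'E'
from h import *
s=telemetry.get_state()
im=cv2.imread('pics/w8.png');cv2.imwrite('pics/w8z.png',cv2.resize(im[100:225,235:335],(480,600),interpolation=cv2.INTER_CUBIC))
for r,c in [(209,273.5),(208,274)]: print(pix2z('wrist',r,c,.137,s))
print(pix2z('wrist',195,277,.102,s),pix2z('wrist',147,287,.099,s))
E
```

```text
[0.48021982 0.22676645 0.137     ]
[0.48097891 0.22642181 0.137     ]
[0.48153428 0.22884348 0.102     ] [0.52045138 0.22193    0.099     ]
```

View pics/w8z.png

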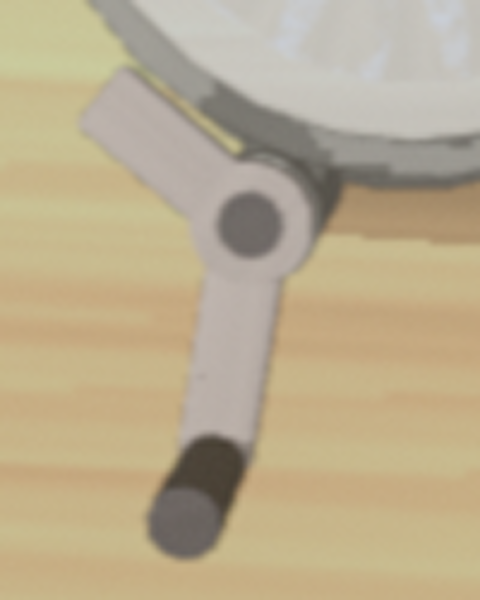

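>>> play_rows:
  steps:
    - {"gripper": 0.6,"tx": 0,"ty": 0.08,"tz": -0.6,"ax": 0.6,"ay": 0,"az": 0}
    - {"gripper": 0.6,"tx": 0,"ty": 0,"tz": -0.7,"ax": 0.6,"ay": 0,"az": 0}
    - {"gripper": 0.6,"tx": 0.3,"ty": 0,"tz": 0,"ax": 0.5,"ay": 0,"az": 0}
    - {"gripper": 0.6,"tx": 0.6,"ty": 0,"tz": 0,"ax": 0,"ay": 0,"az": 0}
    - {"gripper": 0.6,"tx": 0.3,"ty": 0,"tz": 0,"ax": 0,"ay": 0,"az": 0}
    - {"gripper": 0.6,"tx": 0,"ty": 0,"tz": 0,"ax": 0,"ay": 0,"az": 0}
    - {"gripper": 0.6,"tx": 0,"ty": 0,"tz": 0,"ax": 0,"ay": 0,"az": 0}
  newtons: 20

```text
t: 15.83
eef_pos: [0.4802, 0.2268, 0.3456]
ee_rot: [-0.453, 1.569, -2.151]
force: [-0.6, -0.1, 0.4]
width: 0.0526
```

```bash
python3 - <<'E'
from h import *
s=telemetry.get_state();print(s['t'],list(s['eef_pos']),s['width'],s['force'])
Rr=rot(s);print('yaz',np.degrees(np.arctan2(Rr[1,1],Rr[0,1])))
im=optics.grab_frame('wrist');save('w9',im)
plan([.479,.2268,.289],math.radians(-7))
E
```

```text
15.8333 [np.float64(0.48019913553585286), np.float64(0.22683594453750364), np.float64(0.34563566991567846)] 0.052589514027570894 [-0.58524212 -0.08010783  0.4494286 ]
yaz -7.2705228659282035
[{"tx":0.76,"ty":-0.02,"ax":-0.02},{"tx":0.77,"ty":-0.02,"tz":0.01,"ax":-0.01},{"tx":0.76,"ty":-0.01,"ax":-0.02}]
n 3 end [0.4791 0.2268 0.289 ]
```

View pics/w9.png

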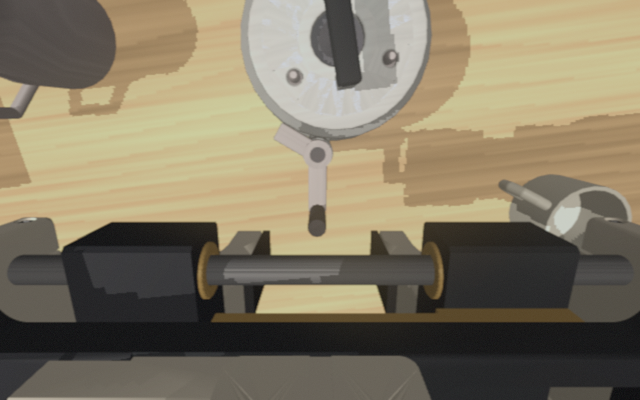

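```bash
python3 - <<'E'
from h import *
s=telemetry.get_state();Rr=rot(s)
for r,c,z in [(228.5,317,.137),(153.5,317.5,.102)]:
    p=pix2z('wrist',r,c,z,s);print(p,Rr.T@(p-s['eef_pos']))
E
```

```text
[0.47967033 0.22818229 0.137     ] [ 0.20921864 -0.00086029 -0.00121973]
[0.52191945 0.22266641 0.102     ] [ 0.24422677  0.04174054 -0.00110616]
```

>>> play_rows:
  steps:
    - {"gripper": 0.6,"tx": 0.4,"ty": -0.02,"tz": 0,"ax": 0,"ay": 0,"az": 0}
    - {"gripper": 0.6,"tx": 0.7,"ty": 0,"tz": 0,"ax": 0,"ay": 0,"az": 0}
    - {"gripper": 0.6,"tx": 0.7,"ty": 0,"tz": 0,"ax": 0,"ay": 0,"az": 0}
    - {"gripper": 0.4,"tx": 0.4,"ty": 0,"tz": 0,"ax": 0,"ay": 0,"az": 0}
    - {"gripper": 0,"tx": 0,"ty": 0,"tz": 0,"ax": 0,"ay": 0,"az": 0}
    - {"gripper": 0,"tx": 0,"ty": 0,"tz": 0,"ax": 0,"ay": 0,"az": 0}
    - {"gripper": 0,"tx": 0,"ty": 0,"tz": 0,"ax": 0,"ay": 0,"az": 0}
    - {"gripper": 0,"tx": 0,"ty": 0,"tz": 0,"ax": 0,"ay": 0,"az": 0}
    - {"gripper": 0,"tx": 0,"ty": 0,"tz": 0,"ax": 0,"ay": 0,"az": 0}
    - {"gripper": 0,"tx": 0,"ty": 0,"tz": 0,"ax": 0,"ay": 0,"az": 0}
    - {"gripper": 0,"tx": 0,"ty": 0,"tz": 0,"ax": 0,"ay": 0,"az": 0}
    - {"gripper": 0,"tx": 0,"ty": 0,"tz": 0,"ax": 0,"ay": 0,"az": 0}
    - {"gripper": 0,"tx": 0,"ty": 0,"tz": 0,"ax": 0,"ay": 0,"az": 0}
    - {"gripper": 0,"tx": 0,"ty": 0,"tz": 0,"ax": 0,"ay": 0,"az": 0}
    - {"gripper": 0,"tx": 0,"ty": 0,"tz": 0,"ax": 0,"ay": 0,"az": 0}
    - {"gripper": 0,"tx": 0,"ty": 0,"tz": 0,"ax": 0,"ay": 0,"az": 0}
  newtons: 10

```text
t: 17.22
eef_pos: [0.4797, 0.2274, 0.2915]
ee_rot: [2.454, 1.57, 0.757]
force: [-2.4, 2.2, 6.0]
width: 0.0114
```

```bash
python3 - <<'E'
from h import *
s=telemetry.get_state();print(s['t'],list(s['eef_pos']),s['width'],s['force'],s['moment'])
Rr=rot(s);print('yaz',np.degrees(np.arctan2(Rr[1,1],Rr[0,1])))
save('w10',optics.grab_frame('wrist'))
E
```

```text
17.2167 [np.float64(0.4797071464514048), np.float64(0.22735562590247144), np.float64(0.2914991229821756)] 0.011414582730069189 [-2.36830566  2.23834495  6.0010863 ] [0.61993927 0.78296702 0.07420731]
yaz -7.2662245360175985
```

View pics/w10.png

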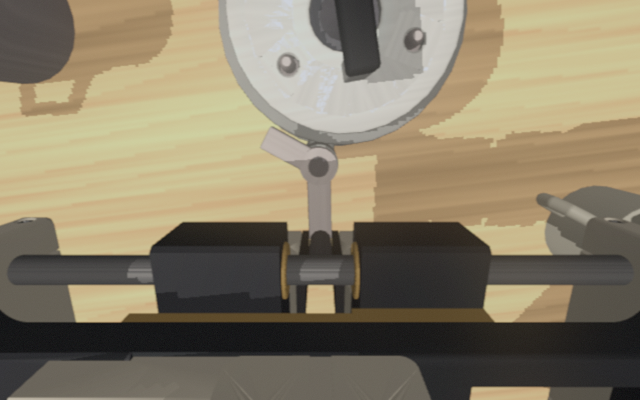

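>>> play_rows:
  steps:
    - {"gripper": 0,"tx": -0.03,"ty": 0,"tz": 0,"ax": 0,"ay": 0,"az": 0}
    - {"gripper": 0,"tx": 0,"ty": 0.002,"tz": -0.088,"ax": 0.5,"ay": 0,"az": 0}
    - {"gripper": 0,"tx": 0,"ty": 0.002,"tz": -0.088,"ax": 0.5,"ay": 0,"az": 0}
    - {"gripper": 0,"tx": 0,"ty": 0.002,"tz": -0.088,"ax": 0.5,"ay": 0,"az": 0}
    - {"gripper": 0,"tx": 0,"ty": 0.002,"tz": -0.088,"ax": 0.5,"ay": 0,"az": 0}
    - {"gripper": 0,"tx": 0,"ty": 0.002,"tz": -0.088,"ax": 0.5,"ay": 0,"az": 0}
    - {"gripper": 0,"tx": 0,"ty": 0.002,"tz": -0.088,"ax": 0.5,"ay": 0,"az": 0}
  newtons: 10

```text
t: 17.85
eef_pos: [0.4831, 0.2396, 0.2916]
ee_rot: [-0.429, 1.57, -2.444]
force: [-1.7, 0.7, 3.0]
width: 0.0116
```

```bash
python3 - <<'E'
from h import *
s=telemetry.get_state();print(s['t'],list(s['eef_pos']),s['width'],s['force'],s['moment'])
Rr=rot(s);print('yaz',np.degrees(np.arctan2(Rr[1,1],Rr[0,1])))
save('w11',optics.grab_frame('wrist'))
E
```

```text
17.85 [np.float64(0.48306155337097006), np.float64(0.23961599984879425), np.float64(0.29158691722577856)] 0.01164110468320547 [-1.72562818  0.73251341  2.95301039] [0.25774481 0.66775251 0.04244968]
yaz -25.42938074146048
```

View pics/w11.png

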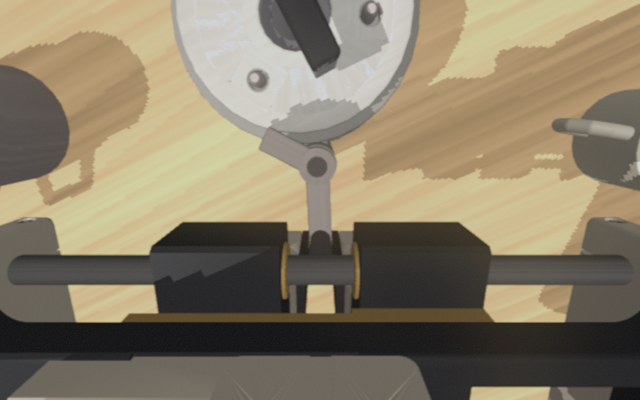

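Working nicely: the lever rotates with the tool (pivot stays at column 317, row 166). Continue 42°.

>>> play_rows:
  steps:
    - {"gripper": 0,"tx": 0,"ty": 0.002,"tz": -0.088,"ax": 0.5,"ay": 0,"az": 0}
    - {"gripper": 0,"tx": 0,"ty": 0.002,"tz": -0.088,"ax": 0.5,"ay": 0,"az": 0}
    - {"gripper": 0,"tx": 0,"ty": 0.002,"tz": -0.088,"ax": 0.5,"ay": 0,"az": 0}
    - {"gripper": 0,"tx": 0,"ty": 0.002,"tz": -0.088,"ax": 0.5,"ay": 0,"az": 0}
    - {"gripper": 0,"tx": 0,"ty": 0.002,"tz": -0.088,"ax": 0.5,"ay": 0,"az": 0}
    - {"gripper": 0,"tx": 0,"ty": 0.002,"tz": -0.088,"ax": 0.5,"ay": 0,"az": 0}
    - {"gripper": 0,"tx": 0,"ty": 0.002,"tz": -0.088,"ax": 0.5,"ay": 0,"az": 0}
    - {"gripper": 0,"tx": 0,"ty": 0.002,"tz": -0.088,"ax": 0.5,"ay": 0,"az": 0}
    - {"gripper": 0,"tx": 0,"ty": 0.002,"tz": -0.088,"ax": 0.5,"ay": 0,"az": 0}
    - {"gripper": 0,"tx": 0,"ty": 0.002,"tz": -0.088,"ax": 0.5,"ay": 0,"az": 0}
    - {"gripper": 0,"tx": 0,"ty": 0.002,"tz": -0.088,"ax": 0.5,"ay": 0,"az": 0}
    - {"gripper": 0,"tx": 0,"ty": 0.002,"tz": -0.088,"ax": 0.5,"ay": 0,"az": 0}
    - {"gripper": 0,"tx": 0,"ty": 0.002,"tz": -0.088,"ax": 0.5,"ay": 0,"az": 0}
    - {"gripper": 0,"tx": 0,"ty": 0.002,"tz": -0.088,"ax": 0.5,"ay": 0,"az": 0}
    - {"gripper": 0,"tx": 0,"ty": 0,"tz": 0,"ax": 0,"ay": 0,"az": 0}
  newtons: 10

```text
t: 19.15
eef_pos: [0.5049, 0.2613, 0.2917]
ee_rot: [-2.024, 1.57, 1.512]
force: [-3.6, 5.1, 1.8]
width: 0.0115
```

```bash
python3 - <<'E'
from h import *
s=telemetry.get_state();print(s['t'],list(s['eef_pos']),s['width'],s['force'],s['moment'])
Rr=rot(s);print('yaz',np.degrees(np.arctan2(Rr[1,1],Rr[0,1])))
save('w12',optics.grab_frame('wrist'))
E
```

```text
19.15 [np.float64(0.5049277817047753), np.float64(0.2613020783469061), np.float64(0.29166682763786955)] 0.011483603428978154 [-3.58121809  5.0695661   1.79813158] [ 1.75361622  0.93041904 -0.0526649 ]
yaz -67.38666227322429
```

View pics/w12.png

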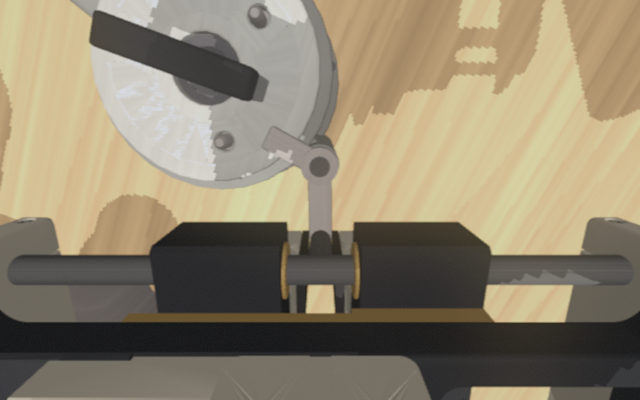

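>>> play_rows:
  steps:
    - {"gripper": 0,"tx": 0,"ty": 0.002,"tz": -0.088,"ax": 0.5,"ay": 0,"az": 0}
    - {"gripper": 0,"tx": 0,"ty": 0.002,"tz": -0.088,"ax": 0.5,"ay": 0,"az": 0}
    - {"gripper": 0,"tx": 0,"ty": 0.002,"tz": -0.088,"ax": 0.5,"ay": 0,"az": 0}
    - {"gripper": 0,"tx": 0,"ty": 0,"tz": 0,"ax": 0,"ay": 0,"az": 0}
    - {"gripper": 0,"tx": 0,"ty": 0,"tz": 0,"ax": 0,"ay": 0,"az": 0}
  newtons: 10

```text
t: 19.62
eef_pos: [0.5112, 0.2634, 0.2917]
ee_rot: [-2.109, 1.569, 1.273]
force: [-1.5, 3.8, 1.2]
width: 0.0114
```

>>> play_rows:
  steps:
    - {"gripper": 0,"tx": 0,"ty": 0.001,"tz": -0.044,"ax": 0.25,"ay": 0,"az": 0}
    - {"gripper": 0,"tx": 0,"ty": 0,"tz": 0,"ax": 0,"ay": 0,"az": 0}
    - {"gripper": 0,"tx": 0,"ty": 0,"tz": 0,"ax": 0,"ay": 0,"az": 0}
  newtons: 10

```text
t: 19.87
eef_pos: [0.512, 0.2636, 0.2917]
ee_rot: [-1.774, 1.569, 1.582]
force: [-3.3, 5.3, 2.8]
width: 0.0115
```

>>> play_rows:
  steps:
    - {"gripper": 0,"tx": 0,"ty": 0.001,"tz": -0.044,"ax": 0.25,"ay": 0,"az": 0}
    - {"gripper": 0,"tx": 0,"ty": 0,"tz": 0,"ax": 0,"ay": 0,"az": 0}
    - {"gripper": 0,"tx": 0,"ty": 0,"tz": 0,"ax": 0,"ay": 0,"az": 0}
  newtons: 10

```text
t: 20.12
eef_pos: [0.5124, 0.2636, 0.2916]
ee_rot: [-0.63, 1.569, 2.699]
force: [-7.3, 4.4, 5.8]
width: 0.0117
```

>>> play_rows:
  steps:
    - {"gripper": 0,"tx": 0,"ty": 0.001,"tz": -0.044,"ax": 0.25,"ay": 0,"az": 0}
    - {"gripper": 0,"tx": 0,"ty": 0,"tz": 0,"ax": 0,"ay": 0,"az": 0}
    - {"gripper": 0,"tx": 0,"ty": 0,"tz": 0,"ax": 0,"ay": 0,"az": 0}
  newtons: 10

```text
t: 20.37
eef_pos: [0.5128, 0.2635, 0.2914]
ee_rot: [-0.188, 1.568, 3.115]
force: [-11.9, 5.1, 8.0]
width: 0.0117
```

```bash
python3 - <<'E'
from h import *
s=telemetry.get_state();print(s['t'],list(s['eef_pos']),s['width'],s['force'],s['moment'])
Rr=rot(s);print('yaz',np.degrees(np.arctan2(Rr[1,1],Rr[0,1])), 'F tool',Rr.T@s['force'])
save('w13',optics.grab_frame('wrist'))
im=cv2.imread('pics/w13.png');cv2.imwrite('pics/w13z.png',cv2.resize(im[0:260,60:400],(785,600),interpolation=cv2.INTER_CUBIC))
E
```

```text
20.3667 [np.float64(0.5128154086348063), np.float64(0.26353811719905773), np.float64(0.29143830169233437)] 0.0117467371704423 [-11.92524771   5.13388282   8.00659312] [ 1.97559599  4.30879617 -0.13003556]
yaz -80.72955725475512 F tool [-7.96786406 -6.99273037 10.96761978]
```

View pics/w13z.png

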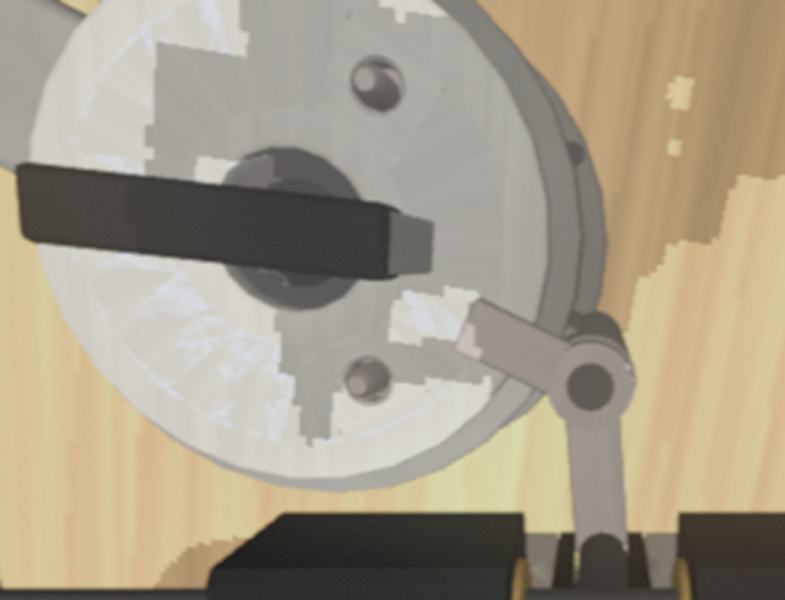

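>>> play_rows:
  steps:
    - {"gripper": 0.4,"tx": 0,"ty": 0,"tz": 0,"ax": 0,"ay": 0,"az": 0}
    - {"gripper": 0.4,"tx": 0,"ty": 0,"tz": 0,"ax": 0,"ay": 0,"az": 0}
    - {"gripper": 0.4,"tx": 0,"ty": 0,"tz": 0,"ax": 0,"ay": 0,"az": 0}
    - {"gripper": 0.4,"tx": 0,"ty": 0,"tz": 0,"ax": 0,"ay": 0,"az": 0}
    - {"gripper": 0.4,"tx": 0,"ty": 0,"tz": 0,"ax": 0,"ay": 0,"az": 0}
    - {"gripper": 0.4,"tx": 0,"ty": 0,"tz": 0,"ax": 0,"ay": 0,"az": 0}
  newtons: 10

```text
t: 20.92
eef_pos: [0.5145, 0.2631, 0.2915]
ee_rot: [1.102, 1.571, -1.879]
force: [0.1, -0.2, -0.3]
width: 0.0346
```

```bash
python3 - <<'E'
from h import *
s=telemetry.get_state();print(s['t'],list(s['eef_pos']),s['width'],s['force'],s['moment'])
save('w14',optics.grab_frame('wrist'))
E
```

```text
20.9167 [np.float64(0.5145299595724273), np.float64(0.26310862775519306), np.float64(0.29151955141463604)] 0.03458830230679745 [ 0.06374472 -0.20453617 -0.28582374] [ 0.09462592 -0.06876025  0.00143276]
```

View pics/w14.png

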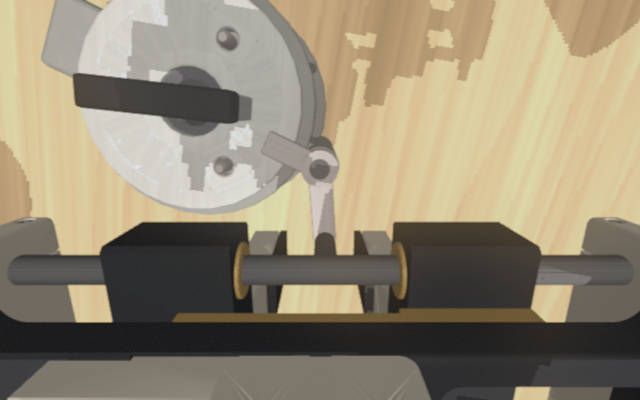

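>>> play_rows:
  steps:
    - {"gripper": 0.4,"tx": 0,"ty": 0,"tz": -0.15,"ax": 0,"ay": 0,"az": 0}
    - {"gripper": 0.4,"tx": 0,"ty": 0,"tz": -0.15,"ax": 0,"ay": 0,"az": 0}
    - {"gripper": 0.4,"tx": 0,"ty": 0,"tz": 0,"ax": 0,"ay": 0,"az": 0}
    - {"gripper": 0.4,"tx": 0,"ty": 0,"tz": 0,"ax": 0,"ay": 0,"az": 0}
  newtons: 10

```text
t: 21.3
eef_pos: [0.5221, 0.2645, 0.2916]
ee_rot: [1.333, 1.571, -1.648]
force: [-0.0, -0.2, -0.3]
width: 0.0352
```

>>> play_rows:
  steps:
    - {"gripper": 0.4,"tx": 0,"ty": 0,"tz": -0.06,"ax": 0,"ay": 0,"az": 0}
    - {"gripper": 0.4,"tx": 0,"ty": 0,"tz": 0,"ax": 0,"ay": 0,"az": 0}
    - {"gripper": 0.4,"tx": 0,"ty": 0,"tz": 0,"ax": 0,"ay": 0,"az": 0}
  newtons: 10

```text
t: 21.55
eef_pos: [0.5233, 0.2647, 0.2916]
ee_rot: [0.824, 1.571, -2.157]
force: [-0.5, 0.9, 0.3]
width: 0.0348
```

>>> play_rows:
  steps:
    - {"gripper": 0.4,"tx": 0,"ty": 0,"tz": -0.04,"ax": 0,"ay": 0,"az": 0}
    - {"gripper": 0.4,"tx": 0,"ty": 0,"tz": 0,"ax": 0,"ay": 0,"az": 0}
    - {"gripper": 0.4,"tx": 0,"ty": 0,"tz": 0,"ax": 0,"ay": 0,"az": 0}
  newtons: 10

```text
t: 21.8
eef_pos: [0.5238, 0.2648, 0.2915]
ee_rot: [0.208, 1.57, -2.773]
force: [-4.7, -0.1, 2.1]
width: 0.0349
```

>>> play_rows:
  steps:
    - {"gripper": 0.4,"tx": 0,"ty": 0,"tz": -0.04,"ax": 0,"ay": 0,"az": 0}
    - {"gripper": 0.4,"tx": 0,"ty": 0,"tz": 0,"ax": 0,"ay": 0,"az": 0}
    - {"gripper": 0.4,"tx": 0,"ty": 0,"tz": 0,"ax": 0,"ay": 0,"az": 0}
  newtons: 10

```text
t: 22.05
eef_pos: [0.5243, 0.2648, 0.2915]
ee_rot: [0.153, 1.568, -2.828]
force: [-9.0, 0.5, 4.4]
width: 0.0351
```

>>> play_rows:
  steps:
    - {"gripper": 0.4,"tx": 0,"ty": 0,"tz": 0.2,"ax": 0,"ay": 0,"az": 0}
    - {"gripper": 0.4,"tx": 0,"ty": 0,"tz": 0.2,"ax": 0,"ay": 0,"az": 0}
    - {"gripper": 0.4,"tx": 0,"ty": 0,"tz": 0,"ax": 0,"ay": 0,"az": 0}
    - {"gripper": 0.4,"tx": -0.3,"ty": 0,"tz": 0,"ax": 0,"ay": 0,"az": 0}
    - {"gripper": 0.4,"tx": -0.6,"ty": 0,"tz": 0,"ax": 0,"ay": 0,"az": 0}
    - {"gripper": 0.4,"tx": -0.8,"ty": 0,"tz": 0,"ax": 0,"ay": 0,"az": 0}
    - {"gripper": 0.4,"tx": -0.8,"ty": -0.6,"tz": 0,"ax": 0,"ay": 0,"az": 0}
    - {"gripper": 0.4,"tx": -0.8,"ty": -0.6,"tz": 0,"ax": 0,"ay": 0,"az": 0}
    - {"gripper": 0.4,"tx": -0.5,"ty": -0.6,"tz": 0,"ax": 0,"ay": 0,"az": 0}
    - {"gripper": 0.4,"tx": 0,"ty": -0.6,"tz": -0.5,"ax": 0,"ay": 0,"az": 0}
    - {"gripper": 0.4,"tx": 0,"ty": 0,"tz": -0.5,"ax": 0,"ay": 0,"az": 0}
    - {"gripper": 0.4,"tx": 0,"ty": 0,"tz": 0,"ax": 0,"ay": 0,"az": 0}
    - {"gripper": 0.4,"tx": 0,"ty": 0,"tz": 0,"ax": 0,"ay": 0,"az": 0}
  newtons: 10

```text
t: 23.13
eef_pos: [0.5307, 0.3267, 0.3867]
ee_rot: [1.242, 1.571, -1.739]
force: [-0.4, -0.4, 0.2]
width: 0.035
```

```bash
python3 - <<'E'
from h import *
s=telemetry.get_state();print(s['t'],list(s['eef_pos']),s['width'],s['force'],s['qd'].round(3))
for c in ['wrist','top','side']: save(c+'F',optics.grab_frame(c))
im=cv2.imread('pics/sideF.png');cv2.imwrite('pics/sFz.png',cv2.resize(im[130:230,200:340],(800,571),interpolation=cv2.INTER_CUBIC))
E
```

```text
23.1333 [np.float64(0.5307129495963846), np.float64(0.32667795335914124), np.float64(0.3866805701147579)] 0.035042863206201764 [-0.39988916 -0.38231442  0.24095194] [ 0.002 -0.015 -0.023 -0.004  0.001 -0.003]
```

View pics/wristF.png

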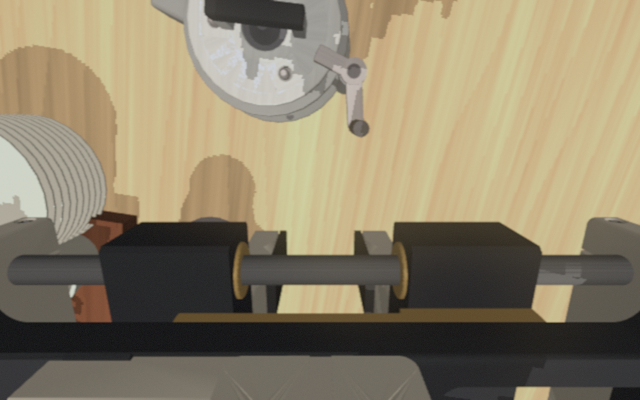

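View pics/sFz.png

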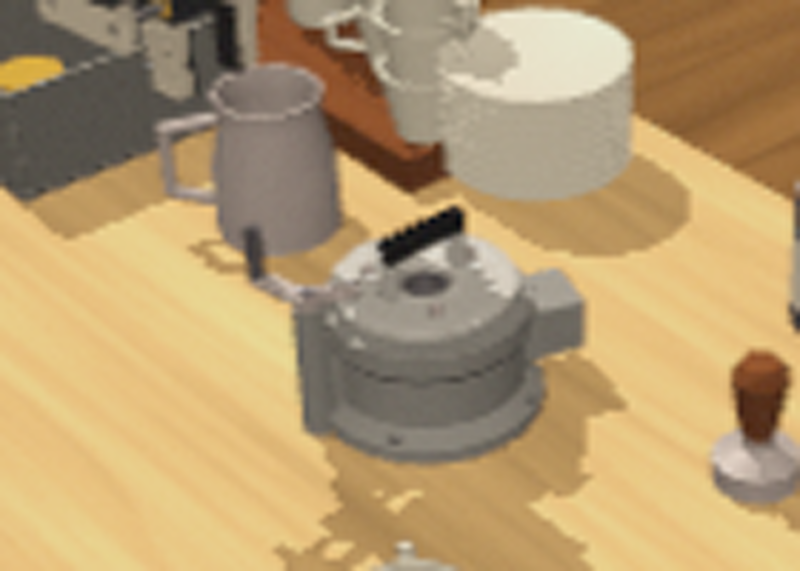

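View pics/topF.png

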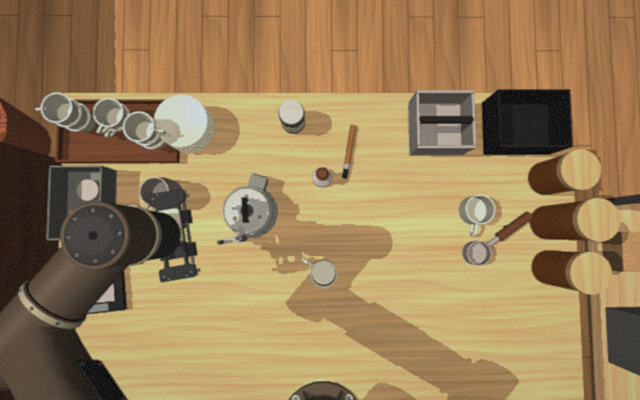

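```bash
python3 - <<'E'
from h import *
print(job_done()); print(telemetry.get_state()['t'])
E
```

```text
the job is handed in; nothing more can be done
None
the job is handed in; nothing more can be done
```

The carrier is back on the studs and fully home, the clip is over its rim at the end stop, and the job was handed in at about 23 s.

- **Carrier:** I picked it up by the handle bar, turned it about 35° so its holes met the studs, and lowered it in small steps. It slid down freely and stopped exactly at the expected height (flange at 0.2846 m), with about 10 N pressing on the chamber. The side picture shows it lying flat.
- **Clip:** I pinched the peg and swung it until the force rose steadily (about 11 N). After letting go, I pushed it again with one finger; it met the same firm stop at about 9 N. In the pictures the arm points at the chamber's axis over the rim.
- **Bystanders:** in the last pictures the other things on the counter look undisturbed, though the arm partly hides the pitcher in the top view.
- **At hand-in:** the gripper was open and clear of everything, with force readings near zero.

**Small disagreements:**
- The clip's starting angle measured about 0.42 rad, slightly above the stated maximum of 0.4.
- My position estimates for the carrier and pivot differed by 1–3 mm between views. I corrected the carrier before lowering it, and found the clip's end by feel.
- The side camera once reported the peg in the wrong place, and I ignored that reading.

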